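# Clear the cell tester, test the loose battery blocks, and put them away

### The job

Take the stylus from its stand and press the tester's recessed reset button fully in with it to clear the old reading. Then, with every loose blue battery block lying flat, label up, in a bay of the tester, one to a bay, press the plunger head right down to its stop and hold it there for a full second. Finish with all the blocks lying flat, label up, on the floor of the aluminium tray, the stylus back home in its stand and the plunger up again; leave the other things on the bench where they are.

Things in the scene. Friction and masses are not known exactly. Their poses are not given: they have to be found in the camera images.
- cell_a: one of the loose battery blocks to be tested: a blue block 60 (x) by 34 (y) by 26 (z) mm lying flat, paper label on top and two steel contacts on its +x end, 0.1 kg; origin at the centre of its underside. All are alike and work either way round; two or three are present in a run (absent ones read None). They start on the bench in front of the tester.
- cell_b: one of the loose battery blocks to be tested: a blue block 60 (x) by 34 (y) by 26 (z) mm lying flat, paper label on top and two steel contacts on its +x end, 0.1 kg; origin at the centre of its underside. All are alike and work either way round; two or three are present in a run (absent ones read None). They start on the bench in front of the tester.
- cell_c: one of the loose battery blocks to be tested: a blue block 60 (x) by 34 (y) by 26 (z) mm lying flat, paper label on top and two steel contacts on its +x end, 0.1 kg; origin at the centre of its underside. All are alike and work either way round; two or three are present in a run (absent ones read None). They start on the bench in front of the tester.
- cell_d: one of the loose battery blocks to be tested: a blue block 60 (x) by 34 (y) by 26 (z) mm lying flat, paper label on top and two steel contacts on its +x end, 0.1 kg; origin at the centre of its underside. All are alike and work either way round; two or three are present in a run (absent ones read None). They start on the bench in front of the tester.
- tester: the cell tester, fixed: a grey box 120 (x) by 370 (y) mm, its flat top 50 mm above the bench; origin at the centre of its underside. On the top, along its y axis at x = 0: the recessed reset button at y = -157 mm, three rectangular bays at y = -85, -15 and +55 mm, the plunger at y = +155 mm. A block in a bay stands 18 mm proud of the top.
- bay0 (a point): centre of the floor of a rectangular bay in the tester's top: 66 mm along the tester's x, 40 mm along its y, 8 mm deep (floor 42 mm above the bench); its axes are the tester's; a block lies in it with its long side along the tester's x
- bay1 (a point): centre of the floor of a rectangular bay in the tester's top: 66 mm along the tester's x, 40 mm along its y, 8 mm deep (floor 42 mm above the bench); its axes are the tester's; a block lies in it with its long side along the tester's x
- bay2 (a point): centre of the floor of a rectangular bay in the tester's top: 66 mm along the tester's x, 40 mm along its y, 8 mm deep (floor 42 mm above the bench); its axes are the tester's; a block lies in it with its long side along the tester's x
- plunger_top (a point): centre of the top of the black mushroom-shaped plunger head: 40 mm in diameter (flat part 32 mm), 88 mm above the bench when up; it moves with the head
- plunger (a joint): travel of the spring plunger, m: 0 up, 0.014 at its bottom stop; straight down, about 3 N to start and 12 N at the stop; springs back when let go
- reset_top (a point): centre of the top of the small white reset button, 9 mm in diameter, at the bottom of a round hole 14 mm across in the tester's top; the button's top lies 8 mm below the tester's top (42 mm above the bench) when up; moves with the button
- reset (a joint): travel of the reset button, m: 0 up, 0.004 at its stop; straight down, about 1.2 N to start and 4 N at the stop; springs back
- stylus: the stylus, 60 g, 106 mm long, standing upright in its stand: origin at its tip (lower end), z up along it. Steel probe 6 mm in diameter from 0 to 50 mm, collar 22 mm in diameter from 50 to 55 mm (it rests on the stand's top), black handle 14 mm in diameter from 55 to 100 mm (grip here), end cap 22 mm in diameter from 100 to 106 mm
- stand: the stylus stand, fixed: wooden foot 60 x 60 x 10 mm with a 40 x 40 mm block on it, 65 mm high in all; origin at the centre of its underside
- stand_mouth (a point): centre of the mouth of the stand's hole, on its top 65 mm above the bench: 16 mm across and 55 mm deep; the stylus' tip is 50 mm below this point when it is in its stand
- tray: the finished-cell tray, fixed: open aluminium tray 120 (x) by 240 (y) mm outside, walls 4 mm thick and 12 mm high, floor 4 mm thick; origin at the centre of its underside
- pack: bystander: finished battery pack of 30 upright cells, 57 x 190 x 65 mm, lying beyond the tester
- strip_roll: bystander: flat roll of nickel strip, a ring 68 mm across and 10 mm high
- pliers: bystander: pliers with orange grips, 150 mm long, 17 mm high
- adapter: bystander: black mains adapter brick 90 x 45 x 30 mm
- pouch_yellow: bystander: flat yellow pouch battery 60 x 45 x 9 mm
- meter: bystander: orange multimeter 150 x 75 x 34 mm (its dial to 40 mm)

How it is judged:
By the outcome, as a careful person would: the job done as asked, in the order asked, and still so for the second after the job is handed in, with the robot touching nothing.
Of cell_a, cell_b, cell_c, cell_d only 2 to 3 are there at a start; the rules pass over those that are not, and their reading is None.
At some moment in a run one of cell_a, cell_b, cell_c, cell_d may be knocked a few centimetres aside while the robot is not near it.
It also fails if it takes over 210 s, if anything falls off the work surface, if the arm or the gripper's body presses on something with over 40 N, if the wrist force passes 120 N, or if a joint passes its speed limit or range.

### The arm

A 6-joint arm with a two-finger parallel gripper is mounted at the origin on the work surface. World frame = base frame: x ahead of the robot, y to its left, z up, the work surface at z = 0. Lengths are in m, angles in rad, forces in N, time in s.
With the tool pointing down it reaches from about 0.375 to 0.9 m from the base axis. Payload 3.1 kg.
Tool frame: the origin (TCP) lies on the centre line of the jaws, within the pads' length; the fingertips stand 25 mm ahead of it and the grasp point (between the pads) lies 6 mm ahead of it; x points along the fingers, y is the direction in which the jaws open and shut, and the axes are right-handed (so a half turn about x gives the same grasp; the last joint's range is limited). The gripper opens to 87 mm and grips with 3 to 60 N. Pads are 19 mm wide; open, the fingers measure 117 mm over their backs; the gripper's body (75 mm by 190 mm) begins 51 mm behind the grasp point.
Start: joints at [-1.369, 0.527, 1.433, -0, 1.181, -0.178], TCP at [0.232, -0.58, 0.248] pointing down, gripper open.
Joint ranges: [-3.08, 3.08], [-0.75, 2.2], [0.22, 2.44], [-1.43, 4.57], [0, 2.65], [-2.85, 2.85]. Speed limits (rad/s): [2.79, 2.79, 3.14, 3.14, 3.14, 3.14].

### API

Orientations are given as a unit quaternion [x, y, z, w].
In Python, from rig import robot gives the robot as it stands. The module is installed in compiled form; this text tells all that it offers.
- The arm moves only by the tool move_arm, never from a script. Its argument "commands" is a list of rows, each a list of 5 numbers: the gripper's target within -1 to 1 (shut at 1, half-way at 0, fully open at -1), then the shift along the tool's x, y, z in mm, then the turn about the tool's x in degrees. A call has 1 to 8 rows; each row is the pose to reach, as a shift and turn from the pose commanded when the call began, along the tool's axes at that moment; what a row does not reach only later rows make up. A row lasts 1/12 s, in which the tool goes at most 41.7 mm and 7.16 degrees, less where a joint would pass 70% of its speed; a pose out of reach is approached as far as the arm can. A call with a gripper value outside its range is refused whole. The fingers move at their own pace and stop on an object; "newtons" is the grip in N (left out, the last holds). Time passes only in rows, so rows that repeat a pose let the fingers close. It gives the time, the measured TCP pose, the force and the opening at its end, in the units of the state.
- robot.get_obs(): the state, without advancing time (a new reading comes with each control period).
- robot.camera(name): name is "side" or "top" or "wrist"; returns a dict with "image" (420x560x3 uint8, red, green, blue), "fx", "fy", "cx", "cy" (pixels), "xyz" and "rotation" of the camera in the world; the wrist camera has in their place "tool_from_camera" (4x4, takes a point from camera to tool coordinates, whose origin is the TCP and whose axes are the tool frame's). Camera axes: x right, y down, z forward; pixel columns grow to the right and rows downward; lengths in m; the calibration is good to about 2 mm. A picture is of the moment at which its call begins: read the wrist's pose just before it. There is no depth.
- robot.hand_in(): hands the job in, once; it reports no verdict.
Trained networks look in a picture, given as the dict that the camera call returned (one of the last four; its "shot" number tells which), for a name from the list of things; names that differ only in an ending like _2 or _b are one class to them, and where a whole thing is asked for, a point or a joint stands for the part that bears it (a point fixed in the world has none). Each returns a list of dicts, best first, with "p" (0 to 1); they miss things now and then, are a little off and sometimes report something else, mostly with a low value. They report only what shows in the picture. A call takes as long as a camera call.
- robot.regions_of(picture, name): "pixels" (420x560 bool, what is visible of it) and "bbox" ([left, top, right, bottom] in pixels, round what is visible of it).
The state is a dict: "time": time; "q": joint angles; "joint_velocities": joint speeds; "joint_torque": joint torques, N m; "position": TCP position; "tool_rot": TCP orientation; "ft_force": force on the tool from outside, world axes, zero at the start; "moment": the same for the moment, N m; "grip_width": finger opening in m.
Only numpy, scipy, OpenCV 4.12 (cv2) and the standard library are available. Lean on these libraries where they do the work, as an engineer would, in place of code of your own. Each camera call takes 0.05 s, during which the arm holds its last target.

## Working session

There is one attempt and no reset: what is moved stays moved. The work goes in short steps, Python scripts to look and compute and a tool call to move; the robot and the scene stay as the last step left them, time stands still between calls to the robot, and variables do not carry over. Pictures are saved under pics/ and viewed, and the job is handed in when it is done.

Besides the shell and the picture viewer there is one more tool, called after ">>>" as name(argument=value, ...), one argument or row to a line, values as JSON. move_arm: Moves the arm, as the interface text tells. Its arguments: {"type":"object","properties":{"commands":{"type":"array","items":{"type":"array","items":{"type":"number"}}},"newtons":{"type":"number"}},"required":["commands"]}

```bash
mkdir -p pics; ls
cat > h.py <<'E'
import numpy as np, cv2
from rig import robot
def save(p,n): cv2.imwrite('pics/'+n,cv2.cvtColor(p['image'],cv2.COLOR_RGB2BGR))
E
python3 - <<'E'
from h import *
o=robot.get_obs(); print(o)
for n in ['side','top','wrist']:
    p=robot.camera(n); save(p,n+'0.png'); print(n,{k:v for k,v in p.items() if k!='image'})
E
```

```text
pics
{'time': 0.0, 'q': array([-1.36946287e+00,  5.28464691e-01,  1.43389632e+00, -1.68728564e-05,
        1.18138784e+00, -1.78491153e-01]), 'joint_velocities': array([ 0.0010848 ,  0.00024361, -0.00098949, -0.00190841,  0.00178438,
        0.00069396]), 'joint_torque': array([-6.71877478e-04, -4.40047967e+01, -1.76591527e+01,  6.34224457e-02,
        5.82743576e-02, -1.53711771e-04]), 'position': array([ 0.23161457, -0.57977204,  0.24657438]), 'tool_rot': array([-0.69437851, -0.13424689,  0.69440695, -0.13272244]), 'ft_force': array([-0.24052028, -0.78355627,  0.18141105]), 'moment': array([-0.03952006,  0.02162221, -0.00572382]), 'grip_width': 0.08704407579140554}
side {'fx': 546.5707453047395, 'fy': 546.5707453047395, 'cx': 280.2260491285162, 'cy': 205.221631878811, 'xyz': array([-0.05104698,  0.89323235,  0.98468689]), 'rotation': array([-0.27301006,  0.85940873, -0.41018141,  0.13650402]), 'shot': 1}
top {'fx': 501.68830984485965, 'fy': 501.68830984485965, 'cx': 283.3886060626434, 'cy': 210.23762935064823, 'xyz': array([0.48577224, 0.01605507, 1.56790501]), 'rotation': array([-0.69678009,  0.71578475, -0.03620889,  0.02895891]), 'shot': 2}
wrist {'fx': 344.7625919988326, 'fy': 344.7625919988326, 'cx': 276.71096519326807, 'cy': 208.90123988398423, 'tool_from_camera': array([[-3.01503007e-05, -2.90560797e-01,  9.56856532e-01,
        -1.35743979e-01],
       [ 9.99998737e-01, -1.52909023e-03, -4.32816623e-04,
        -8.11475710e-04],
       [ 1.58887952e-03,  9.56855310e-01,  2.90560476e-01,
        -8.03580672e-02],
       [ 0.00000000e+00,  0.00000000e+00,  0.00000000e+00,
         1.00000000e+00]]), 'shot': 3}
```

View pics/side0.png

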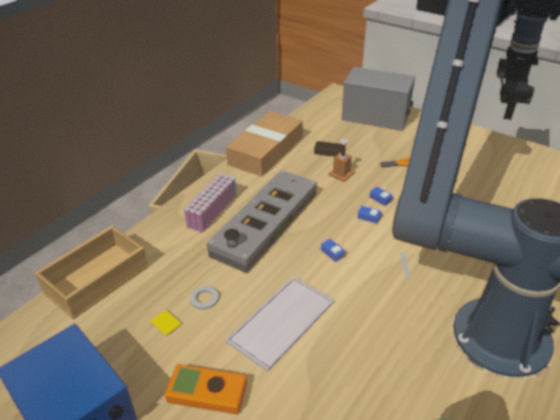

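View pics/top0.png

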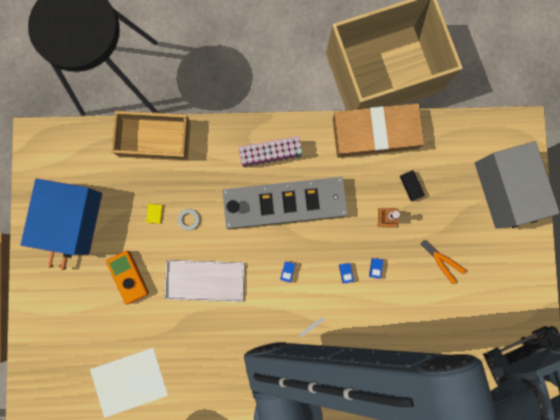

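View pics/wrist0.png

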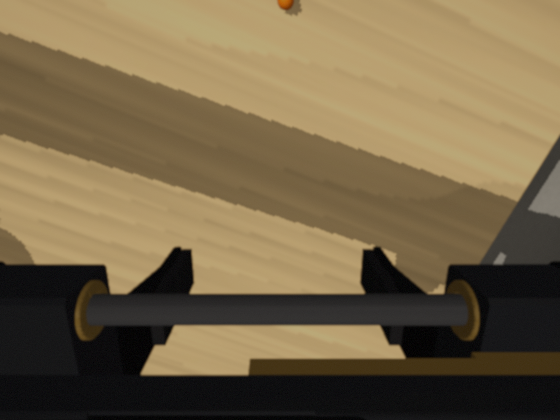

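```bash
cat >> h.py <<'E'
from scipy.spatial.transform import Rotation as R
from scipy.optimize import minimize
def campose(p,obs=None):
    if 'xyz' in p: return R.from_quat(p['rotation']).as_matrix(),np.array(p['xyz'])
    T=np.array(p['tool_from_camera']); Rt=R.from_quat(obs['tool_rot']).as_matrix()
    return Rt@T[:3,:3], Rt@T[:3,3]+obs['position']
def proj(p,X,obs=None):
    Rm,t=campose(p,obs); c=(np.atleast_2d(X)-t)@Rm
    return np.c_[p['fx']*c[:,0]/c[:,2]+p['cx'],p['fy']*c[:,1]/c[:,2]+p['cy']]
def ray(p,uv,z,obs=None):
    Rm,t=campose(p,obs); uv=np.atleast_2d(uv)
    d=np.c_[(uv[:,0]-p['cx'])/p['fx'],(uv[:,1]-p['cy'])/p['fy'],np.ones(len(uv))]@Rm.T
    return t+d*((z-t[2])/d[:,2])[:,None]
def box(sx,sy,z0,z1): return np.array([[a*sx/2,b*sy/2,c] for a in(-1,1) for b in(-1,1) for c in(z0,z1)])
def place(B,q):
    c,s=np.cos(q[2]),np.sin(q[2]); return B@np.array([[c,s,0],[-s,c,0],[0,0,1]])+[q[0],q[1],0]
def sil(p,B,q,obs=None,up=4):
    m=np.zeros((420*up,560*up),np.uint8)
    uv=proj(p,place(B,q),obs); h=cv2.convexHull(((uv+.5)*up).astype(np.float32))
    cv2.fillConvexPoly(m,np.round(h*16).astype(np.int32),255,shift=4)
    return cv2.resize(m,(560,420),interpolation=cv2.INTER_AREA)/255.
def fit(views,B,q0,dims=None):
    """views: list of (p,mask,obs)"""
    def f(q):
        return sum(np.abs(sil(p,B,q,o)-m).sum()/m.sum() for p,m,o in views)
    best=None
    for dy in (0,.3,-.3):
        s0=np.array(q0)+[0,0,dy]
        r=minimize(f,s0,method='Nelder-Mead',options=dict(initial_simplex=[s0,s0+[.01,0,0],s0+[0,.01,0],s0+[0,0,.2]],xatol=1e-4,fatol=1e-4))
        if best is None or r.fun<best.fun: best=r
    return best.x,best.fun/len(views)
def info():
    o=robot.get_obs(); Rm=R.from_quat(o['tool_rot']).as_matrix()
    print('t%.2f'%o['time'],'pos',(o['position']*1000).round(1),'jawdir deg %.2f'%np.degrees(np.arctan2(Rm[1,1],Rm[0,1])),'xax',Rm[:,0].round(3),'F',o['ft_force'].round(1),'w%.1f'%(o['grip_width']*1000),'q6 %.2f q1 %.2f'%(o['q'][5],o['q'][0]))
    return o
def go(x,y,z,jaw=None,o=None):
    """row to reach world mm with jaw direction deg (mod 180)"""
    o=o or info(); Rm=R.from_quat(o['tool_rot']).as_matrix()
    d=Rm.T@(np.array([x,y,z])-o['position']*1000)
    turn=0
    if jaw is not None:
        cur=np.degrees(np.arctan2(Rm[1,1],Rm[0,1]))
        turn=-((jaw-cur+90)%180-90)   # tool x is down: positive turn = clockwise from above
    print('row dx %.1f dy %.1f dz %.1f turn %.1f'%(*d,turn))
E
python3 - <<'E'
from h import *
info()
t=robot.camera('top'); s=robot.camera('side')
V={}
for n in ['cell_a','tester','stylus','stand','tray','plunger_top','reset_top','bay0']:
    for nm,p in (('top',t),('side',s)):
        r=robot.regions_of(p,n)
        print(n,nm,[(round(x['p'],2),list(map(int,x['bbox'])),int(x['pixels'].sum())) for x in r])
        V[n,nm]=r
import pickle; pickle.dump((t,s,V),open('v.pkl','wb'))
E
```

```text
t0.15 pos [ 231.6 -579.9  246.8] jawdir deg -68.24 xax [-0.     0.002 -1.   ] F [-0.6  0.1  0.7] w87.1 q6 -0.18 q1 -1.37
cell_a top [(0.75, [339, 262, 352, 282], 227), (0.56, [276, 259, 296, 284], 224), (0.51, [369, 260, 382, 277], 234)]
cell_a side [(0.89, [355, 206, 381, 224], 316), (0.84, [368, 187, 392, 207], 303), (0.7, [320, 240, 343, 262], 344), (0.35, [208, 167, 318, 274], 5407)]
tester top [(0.91, [226, 174, 347, 230], 4871), (0.52, [279, 260, 298, 283], 217)]
tester side [(0.58, [204, 170, 315, 273], 5281), (0.23, [311, 143, 343, 157], 377)]
stylus top [(0.41, [390, 208, 397, 219], 80)]
stylus side [(0.47, [341, 140, 344, 159], 86), (0.35, [329, 152, 356, 179], 486)]
stand top []
stand side [(0.63, [329, 151, 353, 184], 443), (0.38, [320, 239, 345, 263], 360), (0.38, [192, 281, 219, 310], 476), (0.22, [338, 141, 345, 159], 91)]
tray top [(0.66, [167, 261, 243, 301], 3114), (0.49, [339, 265, 354, 281], 232)]
tray side [(0.58, [224, 277, 333, 372], 4896)]
plunger_top top [(0.53, [224, 200, 238, 211], 147)]
plunger_top side [(0.43, [225, 229, 236, 245], 168)]
reset_top top [(0.54, [238, 138, 302, 167], 1258)]
reset_top side []
bay0 top [(0.71, [222, 176, 350, 232], 4928)]
bay0 side [(0.64, [203, 167, 315, 273], 5414), (0.64, [224, 275, 335, 368], 4850)]
```

Run:
```python
from h import *
import pickle
t,s,V=pickle.load(open('v.pkl','rb'))
cellB=box(.06,.034,0,.026)
ct=V['cell_a','top']; cs=V['cell_a','side'][:3]
for a in ct:
    m=a['pixels']; v,u=np.nonzero(m); c0=ray(t,[[u.mean(),v.mean()]],.02)[0]
    best=min(cs,key=lambda b:np.linalg.norm(ray(s,[[np.nonzero(b['pixels'])[1].mean(),np.nonzero(b['pixels'])[0].mean()]],.013)[0]-c0))
    for nm,vw in (('t',[(t,m,None)]),('s',[(s,best['pixels'],None)]),('ts',[(t,m,None),(s,best['pixels'],None)])):
        q,f=fit(vw,cellB,[c0[0],c0[1],0]); print('cell',nm,(q*1000).round(0)[:2],np.degrees(q[2]).round(1),round(f,2))
B=box(.12,.37,0,.05)
for nm,vw in (('t',[(t,V['tester','top'][0]['pixels'],None)]),('s',[(s,V['tester','side'][0]['pixels'],None)])):
    q,f=fit(vw,B,[.54,.0,0.1]); print('tester',nm,(q*1000).round(0)[:2],np.degrees(q[2]).round(2),round(f,2))
B=box(.12,.24,0,.012)
for nm,vw in (('t',[(t,V['tray','top'][0]['pixels'],None)]),('s',[(s,V['tray','side'][0]['pixels'],None)])):
    q,f=fit(vw,B,[.3,.25,0.]); print('tray',nm,(q*1000).round(0)[:2],np.degrees(q[2]).round(2),round(f,2))
print('stylus cap',ray(t,[[393.5,213.5]],.121), 'side',ray(s,[[343,141]],.121))
print('plunger',ray(t,[[232,205.5]],.088),ray(s,[[231,237]],.085))
im=cv2.resize(cv2.cvtColor(t['image'],cv2.COLOR_RGB2BGR)[150:310,160:440],None,fx=2.85,fy=2.85,interpolation=cv2.INTER_CUBIC);cv2.imwrite('pics/topz.png',im)
```

```text
cell t [ 430. -189.] 11.4 0.12
cell s [ 435. -193.] 13.3 0.12
cell ts [ 432. -190.] 11.5 0.17
cell t [440.  -9.] -16.9 0.08
cell s [444. -12.] -22.7 0.18
cell ts [441.  -9.] -17.5 0.15
cell t [ 443. -281.] -11.8 0.11
cell s [ 448. -285.] -10.8 0.1
cell ts [ 445. -281.] -10.9 0.17
tester t [652.  -5.] 4.6 0.02
tester s [656.  -9.] 4.85 0.04
tray t [420. 248.] 176.47 0.03
tray s [421. 245.] -3.7 0.02
stylus cap [[ 0.60138124 -0.31964979  0.121     ]] side [[ 0.60514069 -0.32799683  0.121     ]]
plunger [[0.64050838 0.15079612 0.088     ]] [[0.63465442 0.15771285 0.085     ]]
```

View pics/topz.png

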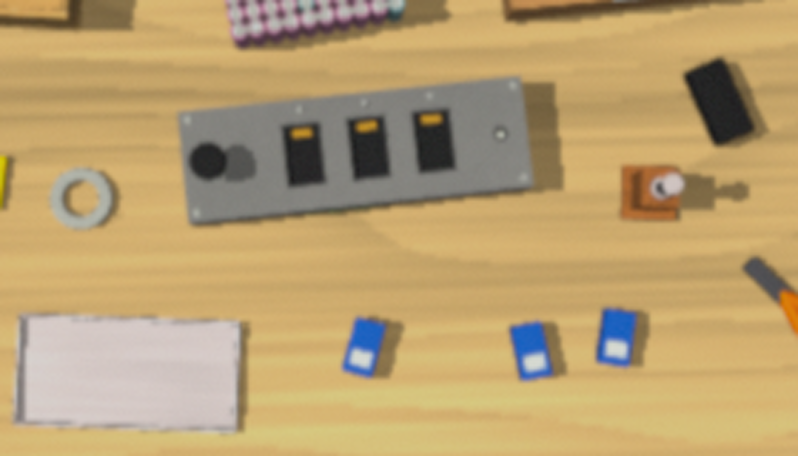

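```bash
python3 -c "
from h import *
go(630,-240,280,-90)"
```

```text
t1.05 pos [ 231.7 -580.4  247.6] jawdir deg -68.24 xax [ 0. -0. -1.] F [ 0.3  0.1 -1. ] w86.5 q6 -0.18 q1 -1.37
row dx -32.4 dy -168.5 dz -496.1 turn 21.8
```

>>> move_arm(
  commands=[
    [-1,-32,-168.5,-496,21.8],
    [-1,-32,-168.5,-496,21.8],
    [-1,-32,-168.5,-496,21.8],
    [-1,-32,-168.5,-496,21.8],
    [-1,-32,-168.5,-496,21.8],
    [-1,-32,-168.5,-496,21.8],
    [-1,-32,-168.5,-496,21.8],
    [-1,-32,-168.5,-496,21.8],
  ],
)

```text
time: 1.72
position: [0.4833, -0.365, 0.268]
tool_rot: [0.707, -0.0, -0.707, -0.0]
ft_force: [0.5, -0.0, -0.6]
grip_width: 0.0869
```

```bash
python3 -c "
from h import *
go(630,-240,280,-90)"
```

```text
t1.72 pos [ 483.3 -365.   268. ] jawdir deg -90.05 xax [ 0. -0. -1.] F [ 0.5 -0.  -0.6] w86.9 q6 0.74 q1 -0.83
row dx -12.0 dy -125.1 dz -146.6 turn -0.0
```

>>> move_arm(
  commands=[
    [-1,-12,-125,-146.6,0],
    [-1,-12,-125,-146.6,0],
    [-1,-12,-125,-146.6,0],
    [-1,-12,-125,-146.6,0],
    [-1,-12,-125,-146.6,0],
    [-1,-12,-125,-146.6,0],
    [-1,-12,-125,-146.6,0],
  ],
)

```text
time: 2.3
position: [0.6296, -0.2402, 0.2794]
tool_rot: [-0.707, -0.001, 0.707, -0.001]
ft_force: [-0.3, 0.4, -0.6]
grip_width: 0.087
```

Run:
```python
from h import *
o=info(); p=robot.camera('wrist'); save(p,'w1.png')
import pickle; pickle.dump((o,p),open('w1.pkl','wb'))
for n in ['stylus','reset_top','stand','tester']:
    print(n,[(round(x['p'],2),list(map(int,x['bbox']))) for x in robot.regions_of(p,n)])
```

```text
t2.30 pos [ 629.6 -240.2  279.4] jawdir deg -89.85 xax [-0. -0. -1.] F [-0.3  0.4 -0.6] w87.0 q6 1.04 q1 -0.53
stylus [(0.69, [349, 201, 380, 237]), (0.63, [0, 82, 241, 218])]
reset_top [(0.49, [204, 143, 209, 153])]
stand [(0.94, [320, 171, 379, 229])]
tester [(0.96, [0, 88, 239, 217])]
```

View pics/w1.png

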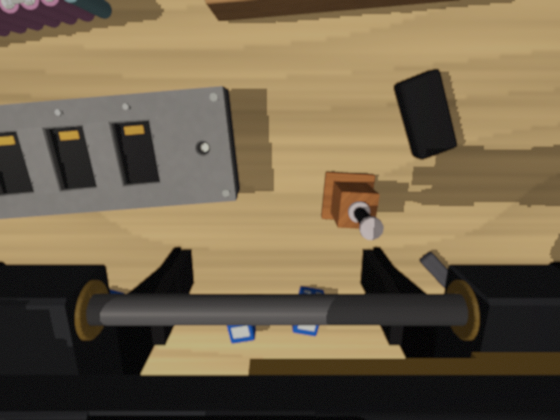

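Run:
```python
from h import *
import pickle; o,p=pickle.load(open('w1.pkl','rb'))
f=lambda uv,z:(ray(p,uv,z,o)[0]*1000).round(1)
print('cap',f([371,228.5],.121),'collar',f([358.5,211.5],.070))
print('hole rim',f([204,147.5],.05))
print('tester corners',f([228,88],.05),f([237,198],.05))
print('bay0 corners z50',f([113,123],.05),f([151,121],.05),f([158,182],.05),f([124,185.5],.05))
im=cv2.cvtColor(p['image'],cv2.COLOR_RGB2BGR)
a=cv2.resize(im[70:250,150:400],None,fx=3.2,fy=3.2,interpolation=cv2.INTER_CUBIC);cv2.imwrite('pics/w1z.png',a)
a=cv2.resize(im[70:230,0:250],None,fx=3.2,fy=3.2,interpolation=cv2.INTER_CUBIC);cv2.imwrite('pics/w1y.png',a)
```

```text
cap [ 601.7 -324.9  121. ] collar [ 601.9 -325.1   70. ]
hole rim [ 665.9 -162.9   50. ]
tester corners [ 725.  -190.5   50. ] [ 611.1 -195.8   50. ]
bay0 corners z50 [690.9 -70.8  50. ] [ 692.9 -110.1   50. ] [ 628.9 -110.9   50. ] [625.  -73.7  50. ]
```

View pics/w1z.png

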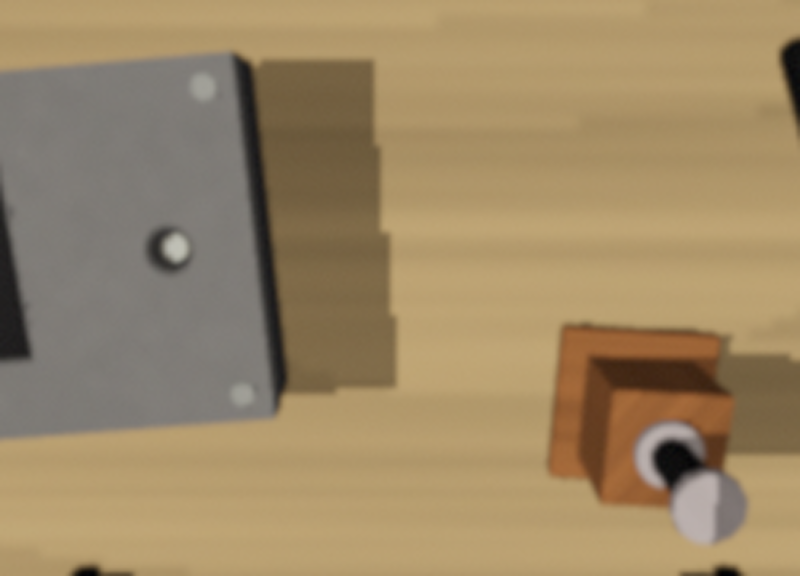

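View pics/w1y.png

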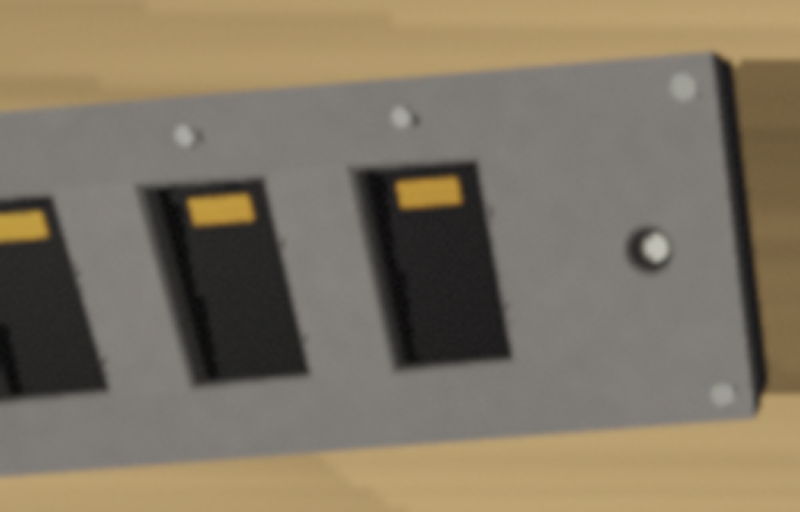

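```bash
python3 -c "
from h import *
go(601.7,-325,180,-90)"
```

```text
t2.55 pos [ 627.6 -243.   279.6] jawdir deg -90.17 xax [-0.001  0.    -1.   ] F [ 0.4  0.5 -0.1] w87.2 q6 1.04 q1 -0.53
row dx 99.6 dy 82.1 dz 25.6 turn -0.2
```

Run:
```python
from h import *
import pickle
for i in range(4):
    o=info(); p=robot.camera('wrist')
    f=lambda uv,z:(ray(p,uv,z,o)[0]*1000).round(1)
print('hole rim',f([203.4,147.5],.05)); save(p,'w2.png')
p1=pickle.load(open('w1.pkl','rb'))[1]
print(cv2.phaseCorrelate(np.float32(p['image'][70:240,:,1]),np.float32(p1['image'][70:240,:,1])))
```

```text
t2.55 pos [ 627.6 -243.   279.6] jawdir deg -90.17 xax [-0.001  0.    -1.   ] F [ 0.4  0.5 -0.1] w87.2 q6 1.04 q1 -0.53
t2.60 pos [ 627.7 -243.   279.6] jawdir deg -90.17 xax [-0.  0. -1.] F [0.1 0.4 0.2] w86.9 q6 1.04 q1 -0.53
t2.65 pos [ 627.9 -242.9  279.7] jawdir deg -90.16 xax [-0. -0. -1.] F [ 1.1 -0.1 -0.4] w86.9 q6 1.04 q1 -0.53
t2.70 pos [ 628.  -242.7  279.7] jawdir deg -90.14 xax [-0.  0. -1.] F [-0.  -1.5 -0.3] w87.2 q6 1.04 q1 -0.53
hole rim [ 664.8 -164.7   50. ]
((1.4181377436676712, 0.8242889548549357), 0.5496647515414673)
```

>>> move_arm(
  commands=[
    [-1,99.6,82,27,0],
    [-1,99.6,82,27,0],
    [-1,99.6,82,27,0],
    [-1,99.6,82,27,0],
    [-1,99.6,82,27,0],
    [-1,99.6,82,27,0],
    [-1,99.6,82,27,0],
    [-1,99.6,82,27,0],
  ],
)

```text
time: 3.42
position: [0.6031, -0.3231, 0.1823]
tool_rot: [0.708, -0.0, -0.706, 0.001]
ft_force: [-0.0, 0.3, 0.5]
grip_width: 0.0869
```

Run:
```python
from h import *
o=info(); p=robot.camera('wrist'); save(p,'w3.png')
go(601.7,-325,100,-90)
print([(round(x['p'],2),list(map(int,x['bbox']))) for x in robot.regions_of(p,'stylus')])
```

```text
t3.42 pos [ 603.1 -323.1  182.3] jawdir deg -89.96 xax [ 0.003 -0.002 -1.   ] F [-0.   0.3  0.5] w86.9 q6 0.92 q1 -0.65
t3.47 pos [ 603.  -322.9  182.2] jawdir deg -89.95 xax [ 0.003 -0.002 -1.   ] F [-0.3 -0.1 -0.4] w87.2 q6 0.91 q1 -0.65
row dx 82.2 dy 1.9 dz 1.6 turn 0.1
[(0.67, [267, 202, 298, 258]), (0.65, [141, 344, 178, 377])]
```

View pics/w3.png

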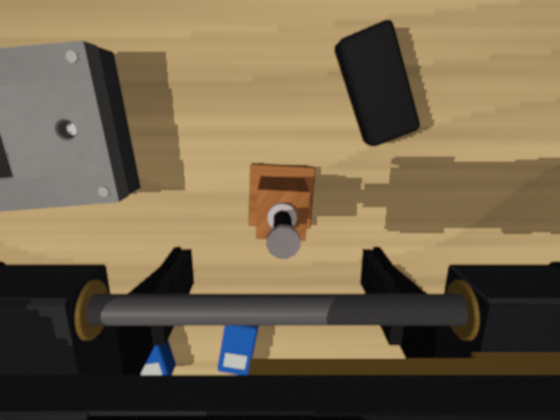

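Run:
```python
from h import *
o=info(); p=robot.camera('wrist')
# refine cap centre
for uv,z in (([283.5,242],.121),([282,217],.07),([66,129],.05)): print((ray(p,uv,z,o)[0]*1000).round(1))
a=cv2.resize(cv2.cvtColor(p['image'],cv2.COLOR_RGB2BGR)[150:280,200:370],None,fx=4,fy=4,interpolation=cv2.INTER_CUBIC);cv2.imwrite('pics/w3z.png',a)
```

```text
t3.52 pos [ 602.9 -322.9  181.9] jawdir deg -89.95 xax [ 0.003 -0.002 -1.   ] F [-0.2  0.4  0.3] w86.9 q6 0.91 q1 -0.65
[ 602.1 -326.2  121. ]
[ 601.6 -326.1   70. ]
[ 665.3 -162.5   50. ]
```

View pics/w3z.png

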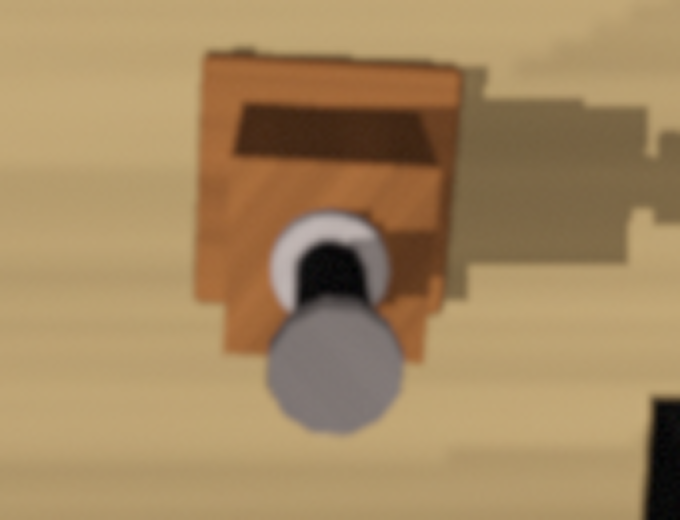

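>>> move_arm(
  commands=[
    [-1,20,3.3,0.8,0],
    [-1,50,3.3,0.8,0],
    [-1,82,3.3,0.8,0],
    [-1,82,3.3,0.8,0],
    [-1,82,3.3,0.8,0],
    [-1,82,3.3,0.8,0],
  ],
  newtons=30,
)

```text
time: 4.07
position: [0.602, -0.3273, 0.0997]
tool_rot: [0.708, -0.001, -0.706, 0.0]
ft_force: [0.7, 0.1, 0.3]
grip_width: 0.0872
```

Run:
```python
from h import *
go(602,-326.2,100,-90)
```

```text
t4.07 pos [ 602.  -327.3   99.7] jawdir deg -90.01 xax [ 0.002 -0.002 -1.   ] F [0.7 0.1 0.3] w87.2 q6 0.91 q1 -0.66
row dx -0.3 dy -1.1 dz 0.0 turn -0.0
```

>>> move_arm(
  commands=[
    [1,0,-0.5,0,0],
    [1,0,-0.5,0,0],
    [1,0,-0.5,0,0],
    [1,0,-0.5,0,0],
    [1,0,-0.5,0,0],
    [1,0,-0.5,0,0],
    [1,0,-0.5,0,0],
    [1,0,-0.5,0,0],
  ],
  newtons=30,
)

```text
time: 4.73
position: [0.6008, -0.3264, 0.098]
tool_rot: [-0.707, 0.0, 0.707, 0.0]
ft_force: [-0.1, -1.3, -0.1]
grip_width: 0.0418
```

Run:
```python
from h import *
info(); robot.camera('side'); info()
```

```text
t4.73 pos [ 600.8 -326.4   98. ] jawdir deg -90.04 xax [-0.  0. -1.] F [-0.1 -1.3 -0.1] w41.8 q6 0.91 q1 -0.66
t4.78 pos [ 600.8 -326.4   98. ] jawdir deg -90.04 xax [-0.  0. -1.] F [ 0.3  0.  -0.4] w37.6 q6 0.91 q1 -0.66
```

>>> move_arm(
  commands=[
    [1,0,0,0,0],
    [1,0,0,0,0],
    [1,0,0,0,0],
    [1,0,0,0,0],
    [1,0,0,0,0],
    [1,0,0,0,0],
    [1,-10,0,0,0],
    [1,-30,0,0,0],
  ],
)

```text
time: 5.45
position: [0.5991, -0.3251, 0.1259]
tool_rot: [-0.705, -0.001, 0.709, 0.002]
ft_force: [-0.4, 0.2, -0.7]
grip_width: 0.0199
```

Run:
```python
from h import *
o=info(); 
go(o['position'][0]*1000,o['position'][1]*1000,190,-90)
p=robot.camera('wrist'); save(p,'w4.png')
```

```text
t5.45 pos [ 599.1 -325.1  125.9] jawdir deg -90.04 xax [-0.005  0.004 -1.   ] F [-0.4  0.2 -0.7] w19.9 q6 0.91 q1 -0.66
t5.45 pos [ 599.1 -325.1  125.9] jawdir deg -90.04 xax [-0.005  0.004 -1.   ] F [-0.4  0.2 -0.7] w19.9 q6 0.91 q1 -0.66
row dx -64.1 dy -0.3 dz 0.3 turn -0.0
```

View pics/w4.png

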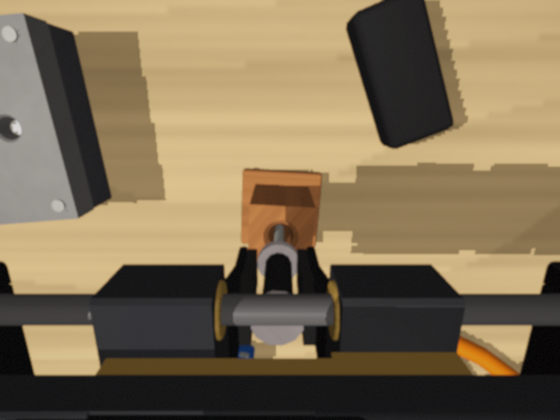

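>>> move_arm(
  commands=[
    [1,0,0,0,0],
    [1,0,0,0,0],
    [1,0,0,0,0],
    [1,0,0,0,0],
  ],
)

```text
time: 5.83
position: [0.6003, -0.3259, 0.1271]
tool_rot: [-0.707, -0.0, 0.708, 0.001]
ft_force: [0.1, -0.5, -1.6]
grip_width: 0.0203
```

Run:
```python
from h import *
o=info(); 
p=robot.camera('wrist'); save(p,'w5.png')
p=robot.camera('side'); cv2.imwrite('pics/s5.png',cv2.resize(cv2.cvtColor(p['image'],cv2.COLOR_RGB2BGR)[60:240,240:480],None,fx=3,fy=3))
```

```text
t5.83 pos [ 600.3 -325.9  127.1] jawdir deg -90.04 xax [-0.002  0.001 -1.   ] F [ 0.1 -0.5 -1.6] w20.3 q6 0.91 q1 -0.66
```

View pics/w5.png

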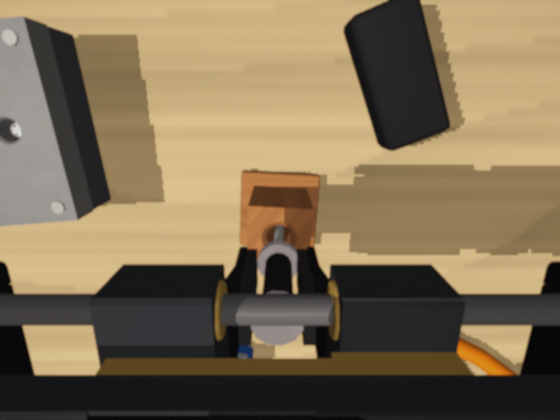

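View pics/s5.png

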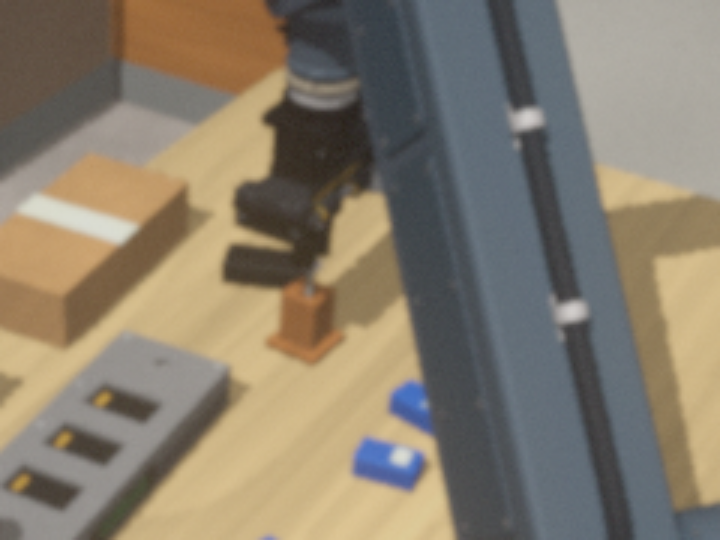

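Run:
```python
from h import *
i=cv2.imread('pics/w5.png')[200:360,190:370]; i=np.clip(i.astype(float)*2.0,0,255).astype(np.uint8)
cv2.imwrite('pics/w5z.png',cv2.resize(i,None,fx=3.7,fy=3.7,interpolation=cv2.INTER_CUBIC))
```

```text
(no output)
```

View pics/w5z.png

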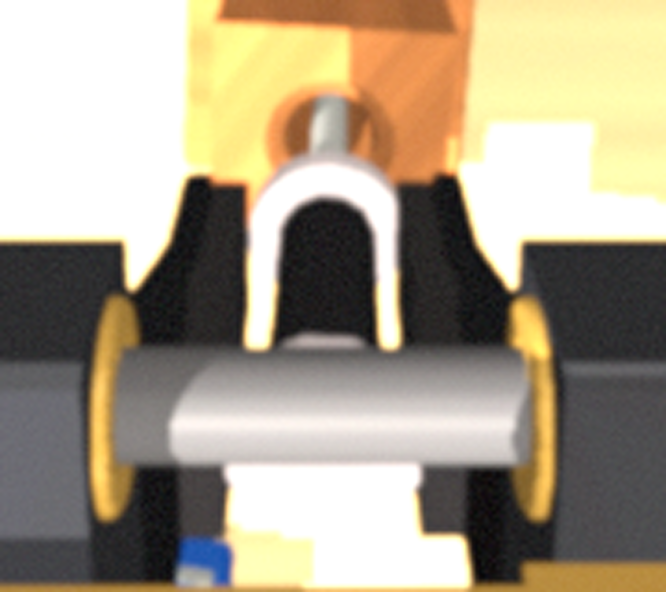

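>>> move_arm(
  commands=[
    [1,12,0,0,0],
    [1,24,0,0,0],
    [1,24,0,0,0],
    [1,24,0,0,0],
    [0.2,24,0,0,0],
    [0.2,24,0,0,0],
    [0.2,24,0,0,0],
    [0.2,24,0,0,0],
  ],
)

```text
time: 6.6
position: [0.6013, -0.3267, 0.1047]
tool_rot: [0.707, -0.001, -0.707, 0.0]
ft_force: [0.6, 0.1, 0.1]
grip_width: 0.0338
```

Run:
```python
from h import *
o=info(); 
p=robot.camera('wrist'); save(p,'w6.png')
```

```text
t6.60 pos [ 601.3 -326.7  104.7] jawdir deg -90.04 xax [ 0.001 -0.001 -1.   ] F [0.6 0.1 0.1] w33.8 q6 0.91 q1 -0.66
```

View pics/w6.png

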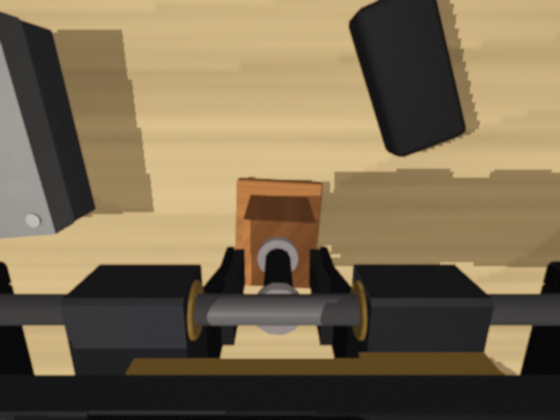

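>>> move_arm(
  commands=[
    [0.2,7.5,-0.3,0,0],
    [0.2,7.5,-0.3,0,0],
    [0.2,7.5,-0.3,0,0],
    [1,7.5,-0.3,0,0],
    [1,7.5,-0.3,0,0],
    [1,7.5,-0.3,0,0],
    [1,7.5,-0.3,0,0],
    [1,7.5,-0.3,0,0],
  ],
  newtons=35,
)

```text
time: 7.32
position: [0.6009, -0.3262, 0.0967]
tool_rot: [0.707, -0.0, -0.707, -0.0]
ft_force: [-0.5, -0.5, -0.3]
grip_width: 0.0201
```

>>> move_arm(
  commands=[
    [1,0,0,0,0],
    [1,0,0,0,0],
    [1,0,0,0,0],
  ],
)

```text
time: 7.57
position: [0.6009, -0.3262, 0.0966]
tool_rot: [0.707, -0.0, -0.707, -0.0]
ft_force: [0.2, 0.4, 1.1]
grip_width: 0.0202
```

Run:
```python
from h import *
o=info(); 
p=robot.camera('wrist'); save(p,'w7.png')
i=cv2.imread('pics/w7.png')[200:360,190:370]; i=np.clip(i.astype(float)*2.0,0,255).astype(np.uint8)
cv2.imwrite('pics/w7z.png',cv2.resize(i,None,fx=3.7,fy=3.7,interpolation=cv2.INTER_CUBIC))
```

```text
t7.57 pos [ 600.9 -326.2   96.6] jawdir deg -90.04 xax [ 0. -0. -1.] F [0.2 0.4 1.1] w20.2 q6 0.91 q1 -0.66
```

View pics/w7z.png

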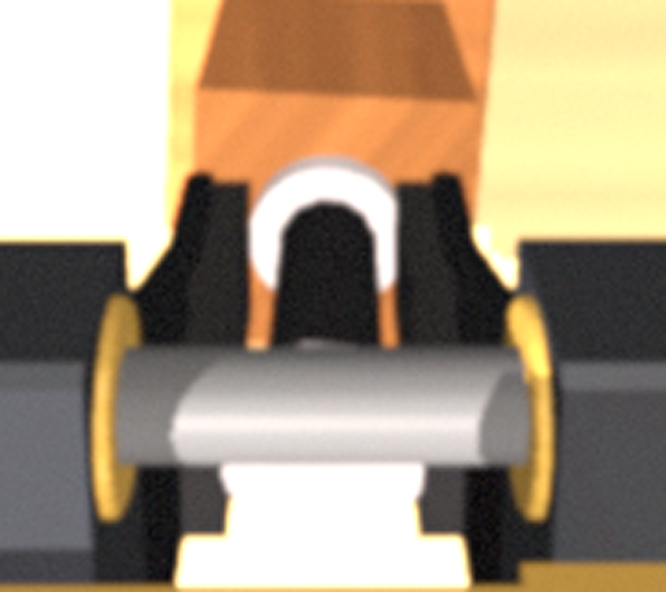

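>>> move_arm(
  commands=[
    [1,0,0,0,0],
    [1,0,0,0,0],
    [1,-20,0,0,0],
    [1,-50,0,0,0],
    [1,-80,0,0,0],
    [1,-80,0,0,0],
    [1,-80,0,0,0],
  ],
  newtons=50,
)

```text
time: 8.2
position: [0.602, -0.3269, 0.179]
tool_rot: [0.709, -0.001, -0.706, 0.001]
ft_force: [-0.6, 0.3, -0.6]
grip_width: 0.0193
```

Run:
```python
from h import *
go(664.5,-162.7,165,-90)
p=robot.camera('wrist'); save(p,'w8.png')
```

```text
t8.20 pos [ 602.  -326.9  179. ] jawdir deg -90.03 xax [ 0.004 -0.003 -1.   ] F [-0.6  0.3 -0.6] w19.3 q6 0.91 q1 -0.66
row dx 13.8 dy -164.2 dz -62.3 turn -0.0
```

View pics/w8.png

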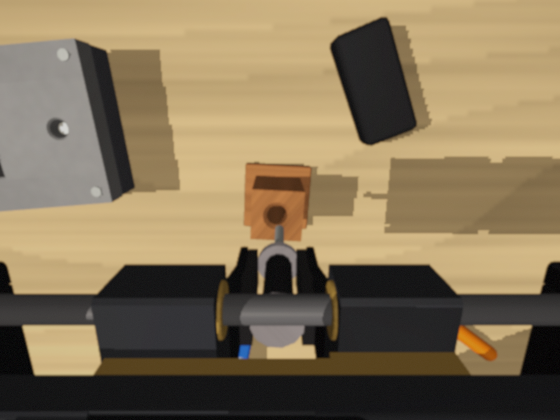

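>>> move_arm(
  commands=[
    [1,8,-164,-62.5,0],
    [1,8,-164,-62.5,0],
    [1,8,-164,-62.5,0],
    [1,8,-164,-62.5,0],
    [1,8,-164,-62.5,0],
    [1,8,-164,-62.5,0],
    [1,8,-164,-62.5,0],
    [1,8,-164,-62.5,0],
  ],
)

```text
time: 8.92
position: [0.6627, -0.1634, 0.1676]
tool_rot: [-0.706, 0.001, 0.708, 0.001]
ft_force: [-1.3, 0.4, -0.3]
grip_width: 0.0194
```

Run:
```python
from h import *
import pickle
p=robot.camera('top');p=robot.camera('top')
o=info();p=robot.camera('wrist'); save(p,'w9.png')
Rm=R.from_quat(o['tool_rot']).as_matrix()
print('tip expected',proj(p,o['position']+Rm@[.0816,0,0],o),'collar',proj(p,o['position']+Rm@[.0266,0,0],o))
pickle.dump((o,p),open('w9.pkl','wb'))
cv2.imwrite('pics/w9z.png',cv2.resize(cv2.imread('pics/w9.png')[130:310,180:380],None,fx=4,fy=3.3,interpolation=cv2.INTER_CUBIC))
```

```text
t9.02 pos [ 662.8 -164.1  168.1] jawdir deg -90.18 xax [-0.001 -0.    -1.   ] F [-0.2 -0.  -0.2] w19.4 q6 1.17 q1 -0.41
tip expected [[278.18745695 228.92219744]] collar [[278.5964145  265.67495309]]
```

View pics/w9.png

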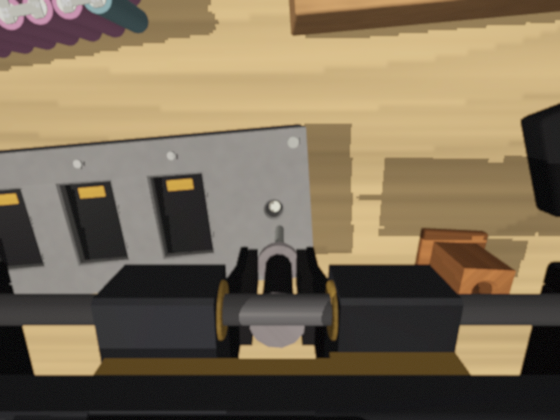

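View pics/w9z.png

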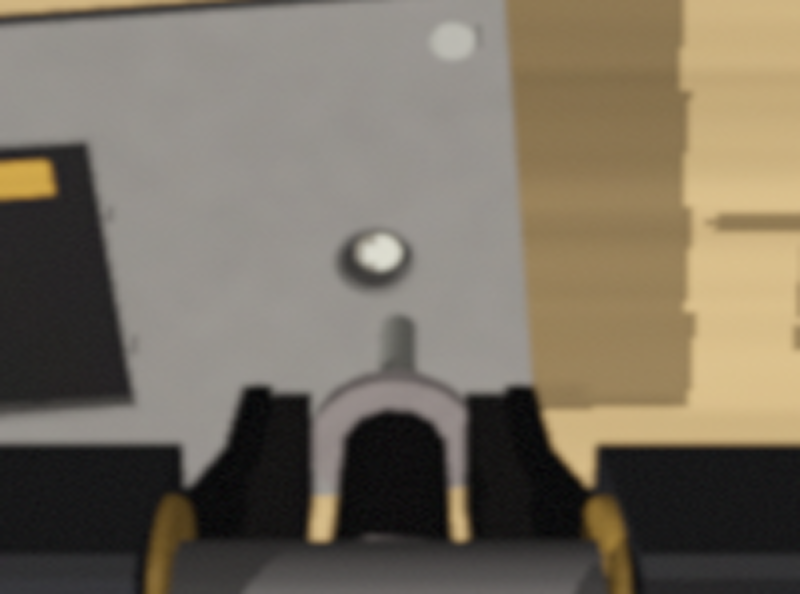

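Run:
```python
from h import *
import pickle
o,p=pickle.load(open('w9.pkl','rb'))
h=ray(p,[273.75,208.2],.05,o)[0]*1000
tz=o['position'][2]-.0816
t=ray(p,[279.75,229],tz,o)[0]*1000
print(h,t,h-t, ray(p,[275.3,207],.042,o)[0]*1000)
```

```text
[ 666.23844849 -160.89858437   50.        ] [ 662.69111576 -165.20057869   86.54115816] [  3.54733272   4.30199432 -36.54115816] [ 664.8080348  -162.05050305   42.        ]
```

>>> move_arm(
  commands=[
    [1,10,-3.8,-3,0],
    [1,30,-3.8,-3,0],
    [1,30,-3.8,-3,0],
    [1,30,-3.8,-3,0],
    [1,30,-3.8,-3,0],
  ],
)

```text
time: 9.48
position: [0.6665, -0.1587, 0.1386]
tool_rot: [-0.707, 0.0, 0.707, 0.0]
ft_force: [-0.4, 0.4, -0.3]
grip_width: 0.0196
```

Run:
```python
from h import *
import pickle
o=info();p=robot.camera('wrist'); save(p,'w10.png')
Rm=R.from_quat(o['tool_rot']).as_matrix()
pickle.dump((o,p),open('w10.pkl','wb'))
cv2.imwrite('pics/w10z.png',cv2.resize(cv2.imread('pics/w10.png')[130:310,180:380],None,fx=4,fy=3.3,interpolation=cv2.INTER_CUBIC))
```

```text
t9.48 pos [ 666.5 -158.7  138.6] jawdir deg -90.07 xax [-0.  0. -1.] F [-0.4  0.4 -0.3] w19.6 q6 1.18 q1 -0.40
```

View pics/w10z.png

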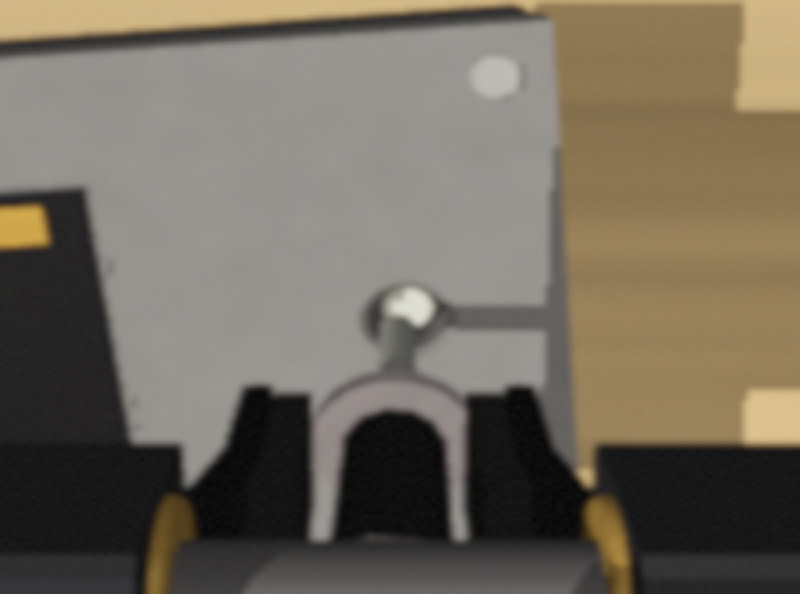

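Run:
```python
from h import *
import pickle
o,p=pickle.load(open('w10.pkl','rb'))
h=ray(p,[280.75,225.8],.05,o)[0]*1000
t=ray(p,[279.75,229],o['position'][2]-.0816,o)[0]*1000
print(h,t,h-t)
for i in range(3): robot.camera('top')
info()
```

```text
[ 666.25829974 -160.53860067   50.        ] [ 666.47768715 -159.79175094   56.96545059] [-0.21938741 -0.74684973 -6.96545059]
t9.68 pos [ 667.  -158.6  139.5] jawdir deg -90.04 xax [ 0.002 -0.001 -1.   ] F [ 0.6 -0.3 -1.1] w19.5 q6 1.18 q1 -0.40
```

>>> move_arm(
  commands=[
    [1,6,0.9,0.5,0],
    [1,11,0.9,0.5,0],
    [1,15,0.9,0.5,0],
    [1,17,0.9,0.5,0],
    [1,19,0.9,0.5,0],
    [1,21,0.9,0.5,0],
    [1,21,0.9,0.5,0],
    [1,21,0.9,0.5,0],
  ],
)

```text
time: 10.35
position: [0.6673, -0.1596, 0.1192]
tool_rot: [0.708, -0.001, -0.706, 0.0]
ft_force: [-0.3, -0.2, 5.7]
grip_width: 0.0191
```

Run:
```python
from h import *
o=info();p=robot.camera('wrist'); save(p,'w11.png');robot.camera('top'); info()
cv2.imwrite('pics/w11z.png',cv2.resize(cv2.imread('pics/w11.png')[130:310,180:380],None,fx=4,fy=3.3,interpolation=cv2.INTER_CUBIC))
```

```text
t10.35 pos [ 667.3 -159.6  119.2] jawdir deg -90.04 xax [ 0.003 -0.001 -1.   ] F [-0.3 -0.2  5.7] w19.1 q6 1.17 q1 -0.40
t10.45 pos [ 667.3 -159.6  119.3] jawdir deg -90.04 xax [ 0.003 -0.001 -1.   ] F [-0.2  0.6  5.6] w19.5 q6 1.17 q1 -0.40
```

View pics/w11z.png

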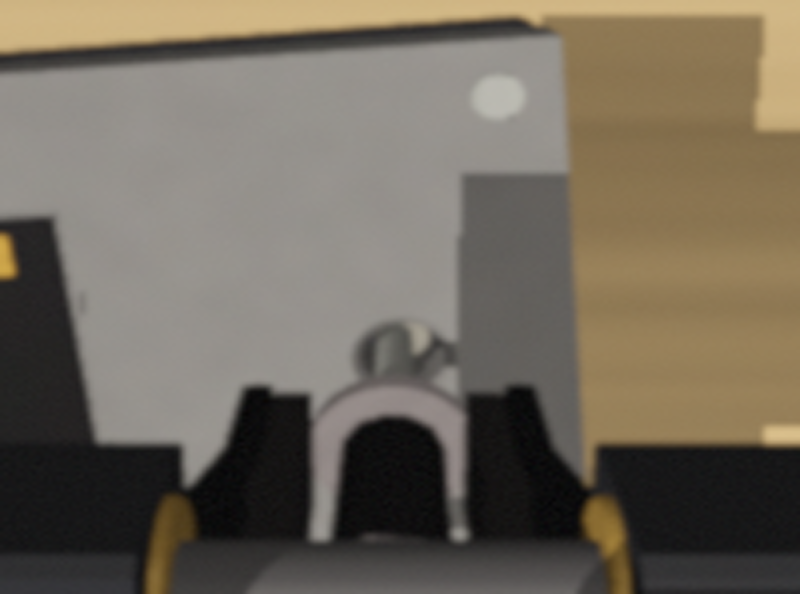

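>>> move_arm(
  commands=[
    [1,1.5,0,0,0],
    [1,3,0,0,0],
    [1,3,0,0,0],
    [1,3,0,0,0],
  ],
)

```text
time: 10.78
position: [0.6692, -0.1601, 0.1188]
tool_rot: [0.71, -0.001, -0.704, 0.001]
ft_force: [0.1, 2.1, 13.3]
grip_width: 0.0192
```

Run:
```python
from h import *
info()
```

```text
t10.78 pos [ 669.2 -160.1  118.8] jawdir deg -90.05 xax [ 0.008 -0.003 -1.   ] F [ 0.1  2.1 13.3] w19.2 q6 1.17 q1 -0.40
```

>>> move_arm(
  commands=[
    [1,-5,0,0,0],
    [1,-30,0,0,0],
    [1,-63,0,0,0],
    [1,-63,0,0,0],
    [1,-63,0,0,0],
    [1,-63,0,0,0],
  ],
)

```text
time: 11.28
position: [0.6654, -0.159, 0.1771]
tool_rot: [-0.707, 0.0, 0.707, 0.0]
ft_force: [0.1, 0.7, -1.0]
grip_width: 0.0195
```

Run:
```python
from h import *
go(601.5,-326,182,-90)
```

```text
t11.28 pos [ 665.4 -159.   177.1] jawdir deg -90.04 xax [-0.001  0.    -1.   ] F [ 0.1  0.7 -1. ] w19.5 q6 1.17 q1 -0.40
row dx -4.9 dy 167.0 dz 63.8 turn -0.0
```

>>> move_arm(
  commands=[
    [1,-4,0,0,0],
    [1,-4,167,64,0],
    [1,-4,167,64,0],
    [1,-4,167,64,0],
    [1,-4,167,64,0],
    [1,-4,167,64,0],
    [1,-4,167,64,0],
    [1,-4,167,64,0],
  ],
)

```text
time: 11.95
position: [0.601, -0.3262, 0.1802]
tool_rot: [-0.706, 0.0, 0.708, 0.002]
ft_force: [-0.1, 0.6, -0.3]
grip_width: 0.0195
```

Run:
```python
from h import *
for i in range(4): robot.camera('top')
o=info();p=robot.camera('wrist'); save(p,'w12.png')
import pickle; pickle.dump((o,p),open('w12.pkl','wb'))
Rm=R.from_quat(o['tool_rot']).as_matrix()
print('tip expected',proj(p,o['position']+Rm@[.0816,0,0],o))
cv2.imwrite('pics/w12z.png',cv2.resize(cv2.imread('pics/w12.png')[130:310,180:380],None,fx=4,fy=3.3,interpolation=cv2.INTER_CUBIC))
```

```text
t12.15 pos [ 602.5 -324.   181.2] jawdir deg -89.90 xax [-0.001  0.001 -1.   ] F [ 0.3 -0.3 -0.1] w19.4 q6 0.91 q1 -0.66
tip expected [[278.18475054 228.92929507]]
```

View pics/w12z.png

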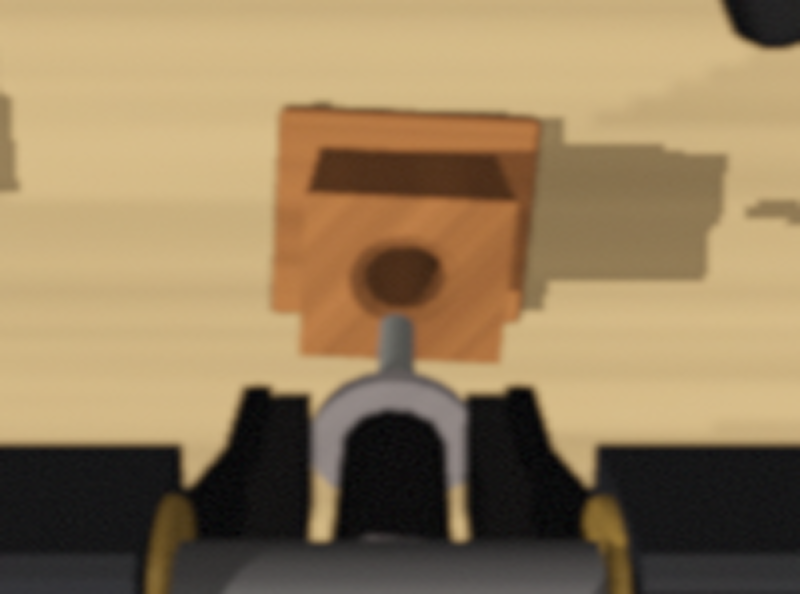

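Run:
```python
from h import *
import pickle
o,p=pickle.load(open('w12.pkl','rb'))
h=ray(p,[279.25,214.2],.065,o)[0]*1000
t=ray(p,[279.4,228.9],o['position'][2]-.0816,o)[0]*1000
print(h,t,h-t); info()
```

```text
[ 601.65972011 -324.85075228   65.        ] [ 602.41807054 -324.75100916   99.58271295] [ -0.75835043  -0.09974312 -34.58271295]
t12.20 pos [ 602.5 -324.2  181.3] jawdir deg -89.89 xax [-0.     0.001 -1.   ] F [-0.7  0.3  0.4] w18.9 q6 0.91 q1 -0.66
```

>>> move_arm(
  commands=[
    [1,25,0.8,0.7,0],
    [1,50,0.8,0.7,0],
    [1,70,0.8,0.7,0],
    [1,83,0.8,0.7,0],
    [1,83,0.8,0.7,0],
    [1,83,0.8,0.7,0],
  ],
)

```text
time: 12.7
position: [0.6015, -0.3262, 0.0982]
tool_rot: [-0.707, -0.0, 0.707, 0.0]
ft_force: [0.9, -0.3, -0.3]
grip_width: 0.0184
```

Run:
```python
from h import *
o=info();p=robot.camera('wrist'); save(p,'w13.png')
```

```text
t12.70 pos [ 601.5 -326.2   98.2] jawdir deg -89.98 xax [-0.001  0.001 -1.   ] F [ 0.9 -0.3 -0.3] w18.4 q6 0.91 q1 -0.66
```

View pics/w13.png

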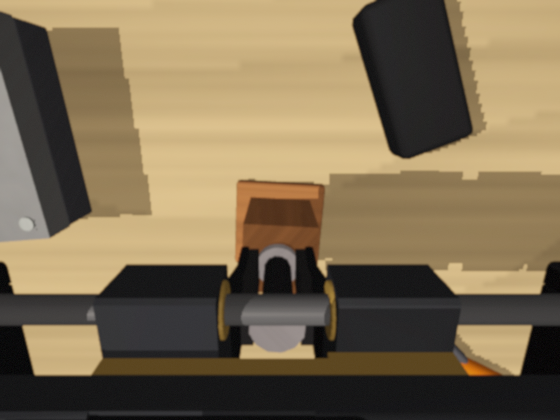

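Seated in the stand; release and lift clear.

>>> move_arm(
  commands=[
    [-0.5,0.5,0,0,0],
    [-0.5,0.5,0,0,0],
    [-0.5,0.5,0,0,0],
    [-0.5,0.5,0,0,0],
    [-0.5,0.5,0,0,0],
    [-0.5,0.5,0,0,0],
    [-0.5,0.5,0,0,0],
    [-0.5,0.5,0,0,0],
  ],
)

```text
time: 13.42
position: [0.6012, -0.327, 0.0981]
tool_rot: [0.707, -0.0, -0.707, -0.0]
ft_force: [0.8, 0.4, -0.1]
grip_width: 0.0617
```

>>> move_arm(
  commands=[
    [-0.15,-20,0,0,0],
    [-0.15,-50,0,0,0],
    [-0.15,-85,0,0,0],
    [-0.15,-120,0,0,0],
    [-0.15,-140,0,0,0],
    [-0.15,-140,0,0,0],
  ],
  newtons=25,
)

```text
time: 13.92
position: [0.6039, -0.3289, 0.2447]
tool_rot: [0.711, -0.003, -0.704, 0.002]
ft_force: [1.0, -0.0, 1.1]
grip_width: 0.0503
```

```bash
cat >> h.py <<'E'
cellB=box(.06,.034,0,.026)
def cells(cams=('top',),verbose=True,B=None):
    out=[]
    for n in cams:
        o=robot.get_obs(); p=robot.camera(n); ob=o if n=='wrist' else None
        for a in robot.regions_of(p,'cell_a'):
            m=a['pixels']; 
            if m.sum()<100: continue
            v,u=np.nonzero(m); c0=ray(p,[[u.mean(),v.mean()]],.02,ob)[0]
            q,f=fit([(p,m,ob)],cellB if B is None else B,[c0[0],c0[1],0])
            print(n,'p%.2f'%a['p'],(q[:2]*1000).round(1),'yaw %.1f'%((np.degrees(q[2])+90)%180-90),'err %.2f'%f,list(map(int,a['bbox'])))
    return p
E
python3 - <<'E'
from h import *
info()
p=robot.camera('wrist'); save(p,'w14.png')
p=cells(('top','side')); save(p,'s14.png')
p=robot.camera('top'); save(p,'t14.png')
E
```

```text
t13.92 pos [ 603.9 -328.9  244.7] jawdir deg -90.03 xax [ 0.01  -0.007 -1.   ] F [ 1.  -0.   1.1] w50.3 q6 0.91 q1 -0.66
top p0.72 [ 431.  -188.5] yaw 11.0 err 0.13 [338, 263, 350, 283]
top p0.70 [439.9  -7.6] yaw -13.9 err 0.23 [278, 262, 295, 281]
side p0.75 [442.4 -10.7] yaw -24.4 err 0.15 [319, 241, 343, 264]
side p0.70 [ 456. -284.] yaw 21.8 err 0.67 [370, 189, 387, 203]
side p0.65 [ 435.1 -193.2] yaw 11.8 err 0.11 [358, 205, 378, 222]
```

View pics/w14.png

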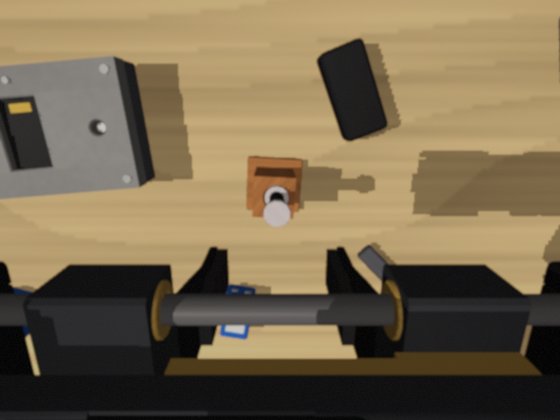

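View pics/t14.png

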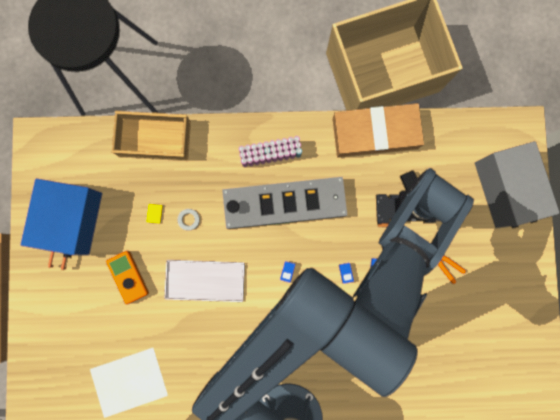

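Run:
```python
from h import *
go(446,-283,180,79)
```

```text
t14.22 pos [ 600.2 -326.3  235.8] jawdir deg -90.04 xax [-0.003  0.003 -1.   ] F [-0.8  0.6  0.6] w50.3 q6 0.91 q1 -0.66
row dx 56.4 dy -43.0 dz 154.0 turn 11.0
```

>>> move_arm(
  commands=[
    [-0.15,0,-43,154,11],
    [-0.15,10,-43,154,11],
    [-0.15,30,-43,154,11],
    [-0.15,56,-43,154,11],
    [-0.15,56,-43,154,11],
    [-0.15,56,-43,154,11],
    [-0.15,56,-43,154,11],
    [-0.15,56,-43,154,11],
  ],
)

```text
time: 14.88
position: [0.4489, -0.2853, 0.1825]
tool_rot: [0.705, -0.069, -0.703, -0.067]
ft_force: [0.2, 0.5, 0.6]
grip_width: 0.0502
```

Run:
```python
from h import *
info()
p=cells(('top','wrist',)); save(p,'w15.png'); info()
```

```text
t14.88 pos [ 448.9 -285.3  182.5] jawdir deg -101.04 xax [ 0.002 -0.002 -1.   ] F [0.2 0.5 0.6] w50.2 q6 0.99 q1 -0.78
top p0.77 [ 430.7 -188.6] yaw 9.3 err 0.09 [338, 263, 353, 282]
top p0.71 [440.1  -7.9] yaw -17.3 err 0.08 [275, 260, 297, 281]
wrist p0.79 [ 445.6 -282.3] yaw -11.1 err 0.05 [256, 168, 299, 236]
wrist p0.65 [442.5  -8.5] yaw -16.4 err 0.26 [1, 224, 28, 292]
wrist p0.63 [ 433.2 -189.5] yaw 11.2 err 0.14 [146, 196, 213, 270]
t15.08 pos [ 448.6 -284.7  182.7] jawdir deg -101.01 xax [ 0.002 -0.002 -1.   ] F [-0.4 -0.1  0.7] w49.7 q6 0.99 q1 -0.78
```

View pics/w15.png

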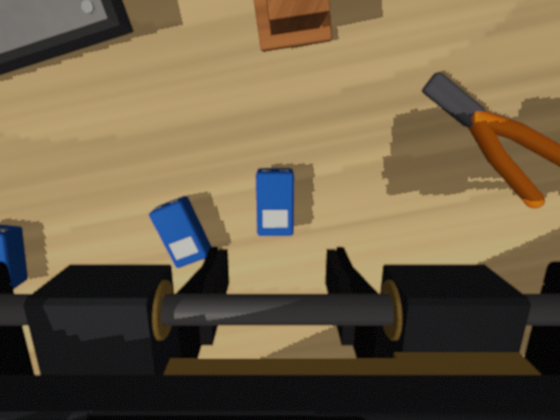

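Run:
```python
from h import *
go(445.6,-282.3,36,78.9)
```

```text
t15.08 pos [ 448.6 -284.7  182.7] jawdir deg -101.01 xax [ 0.002 -0.002 -1.   ] F [-0.4 -0.1  0.7] w49.7 q6 0.99 q1 -0.78
row dx 146.7 dy -2.0 dz 3.7 turn 0.1
```

>>> move_arm(
  commands=[
    [-0.15,40,-2,3.4,0],
    [-0.15,80,-2,3.4,0],
    [-0.15,115,-2,3.4,0],
    [-0.15,135,-2,3.4,0],
    [-0.15,146,-2,3.4,0],
    [-0.15,146,-2,3.4,0],
    [-0.15,146,-2,3.4,0],
  ],
)

```text
time: 15.67
position: [0.4449, -0.2817, 0.0363]
tool_rot: [0.704, -0.068, -0.704, -0.068]
ft_force: [1.1, 0.2, 1.1]
grip_width: 0.0503
```

Run:
```python
from h import *
go(445.6,-282.3,36,78.9)
p=robot.camera('wrist'); save(p,'w16.png')
```

```text
t15.67 pos [ 444.9 -281.7   36.3] jawdir deg -101.02 xax [ 0.001 -0.001 -1.   ] F [1.1 0.2 1.1] w50.3 q6 0.99 q1 -0.78
row dx 0.3 dy 0.4 dz -0.8 turn 0.1
```

View pics/w16.png

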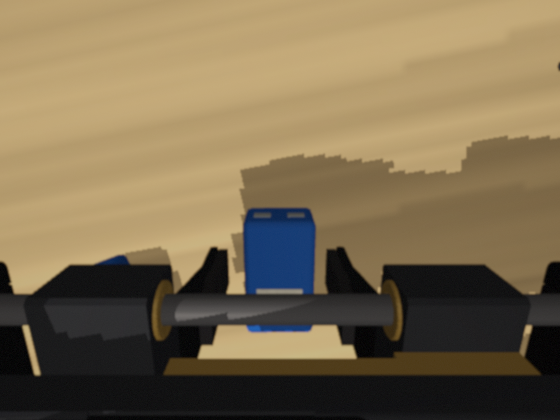

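>>> move_arm(
  commands=[
    [1,0,0.3,-0.6,0],
    [1,0,0.3,-0.6,0],
    [1,0,0.3,-0.6,0],
    [1,0,0.3,-0.6,0],
    [1,0,0.3,-0.6,0],
    [1,-20,0.3,-0.6,0],
    [1,-60,0.3,-0.6,0],
    [1,-100,0.3,-0.6,0],
  ],
  newtons=25,
)

```text
time: 16.38
position: [0.4435, -0.2806, 0.1358]
tool_rot: [-0.702, 0.067, 0.705, 0.069]
ft_force: [0.6, -1.3, 0.1]
grip_width: 0.0338
```

Run:
```python
from h import *
go(660,-90.5,150,94.6)
```

```text
t16.38 pos [ 443.5 -280.6  135.8] jawdir deg -101.05 xax [-0.004  0.004 -1.   ] F [ 0.6 -1.3  0.1] w33.8 q6 0.99 q1 -0.78
row dx -14.3 dy -228.1 dz -176.0 turn -15.7
```

>>> move_arm(
  commands=[
    [1,-14,-228,-176,-15.7],
    [1,-14,-228,-176,-15.7],
    [1,-14,-228,-176,-15.7],
    [1,-14,-228,-176,-15.7],
    [1,-14,-228,-176,-15.7],
    [1,-14,-228,-176,-15.7],
    [1,-14,-228,-176,-15.7],
    [1,-14,-228,-176,-15.7],
  ],
)

```text
time: 17.05
position: [0.6667, -0.0862, 0.1508]
tool_rot: [0.709, 0.031, -0.704, 0.03]
ft_force: [0.0, -1.3, -0.5]
grip_width: 0.0336
```

>>> move_arm(
  commands=[
    [1,0,0,0,0],
    [1,0,0,0,0],
    [1,0,0,0,0],
  ],
)

```text
time: 17.3
position: [0.6597, -0.0923, 0.1495]
tool_rot: [-0.706, -0.029, 0.707, -0.028]
ft_force: [1.4, 0.2, -1.6]
grip_width: 0.0339
```

Run:
```python
from h import *
o=info();p=robot.camera('wrist'); save(p,'w17.png')
import pickle; pickle.dump((o,p),open('w17.pkl','wb'))
```

```text
t17.30 pos [659.7 -92.3 149.5] jawdir deg -85.40 xax [-0.002  0.    -1.   ] F [ 1.4  0.2 -1.6] w33.9 q6 1.18 q1 -0.31
```

View pics/w17.png

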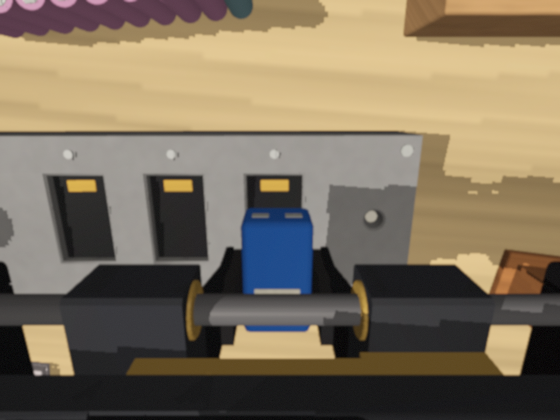

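Run:
```python
from h import *
i=cv2.imread('pics/w17.png')[125:285,30:430]
cv2.imwrite('pics/w17z.png',cv2.resize(i,None,fx=2,fy=2,interpolation=cv2.INTER_CUBIC))
```

```text
(no output)
```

View pics/w17z.png

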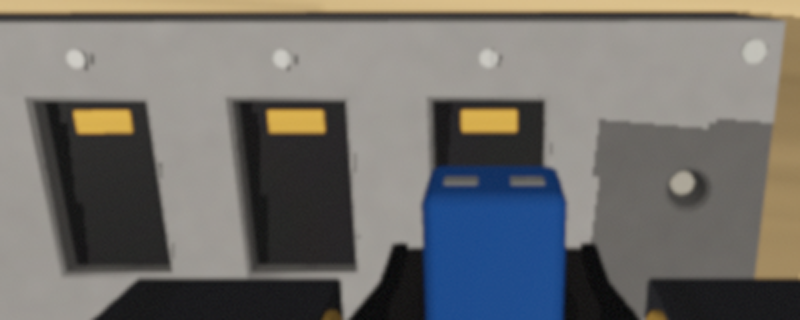

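```bash
cat >> h.py <<'E'
from scipy.optimize import least_squares
def fit_tester(p,o,pts,q0=(.6534,-.0055,np.radians(4.6))):
    """pts: list of (localx mm,localy mm,u,v) at z=50"""
    a=np.array(pts,float); L=np.c_[a[:,:2]/1000,np.full(len(a),.05)]
    r=least_squares(lambda q:(proj(p,place(L,q),o)-a[:,2:]).ravel(),q0,x_scale=[.01,.01,.01],loss='soft_l1')
    print('tester',(r.x[:2]*1000).round(1),np.degrees(r.x[2]).round(2),'rms px',np.sqrt(np.mean(r.fun**2)).round(2), 'res',r.fun.reshape(-1,2).round(1).tolist())
    for k,y in enumerate((-85,-15,55)): print('bay',k,(place(np.array([[0,y/1000,0]]),r.x)[0]*1000).round(1))
    print('plunger',(place(np.array([[0,.155,0]]),r.x)[0]*1000).round(1)); return r.x
E
python3 - <<'E'
from h import *
import pickle
o,p=pickle.load(open('w17.pkl','rb'))
z=lambda lx,ly,u,v:(lx,ly,30+u/2,125+v/2)
fit_tester(p,o,[z(33,75,27,100),z(33,35,147,102),z(-33,35,170,272),z(-33,75,65,275),z(33,5,227,98),z(33,-35,345,101),z(-33,-35,356,271),z(-33,5,250,275),z(33,-65,429,98),z(33,-105,546,100),z(0,-157,688,187)])
# block centre relative: top face front edge corners
for i in range(2): info(); robot.camera('top')
# block: +x end top corners at z=? 
for uv in ([30+430/2,125+172/2],[30+558/2,125+172/2]): print(ray(p,uv,o['position'][2]-.010,o)*1000)
E
```

```text
tester [652.8  -5.1] 4.87 rms px 0.86 res [[-0.1, 0.6], [-2.4, -0.8], [-0.2, 1.0], [-1.1, -0.2], [0.9, 0.9], [-0.4, -0.9], [0.2, 1.0], [-0.2, -0.7], [0.9, 0.3], [0.3, -1.0], [0.8, 0.3]]
bay 0 [660.  -89.8   0. ]
bay 1 [654.1 -20.    0. ]
bay 2 [648.2  49.7   0. ]
plunger [639.7 149.4   0. ]
t17.35 pos [659.8 -92.6 149.7] jawdir deg -85.43 xax [-0.002  0.    -1.   ] F [ 0.1  0.1 -1.4] w33.9 q6 1.18 q1 -0.31
t17.40 pos [660.  -92.8 149.8] jawdir deg -85.45 xax [-0.001  0.    -1.   ] F [ 0.1 -1.3 -1.5] w34.0 q6 1.18 q1 -0.31
[[693.25443156 -74.57417347 139.49751408]]
[[ 695.4871433  -102.79809138  139.49751408]]
```

Run:
```python
from h import *
import pickle
o,p=pickle.load(open('w17.pkl','rb'))
for u in (30+434/2,30+558/2): print(ray(p,[u,125+168/2],o['position'][2]-.036,o)*1000, o['position'])
Rm=R.from_quat(o['tool_rot']).as_matrix()
for q in [(.036,y,-.03) for y in (-.017,.017)]+[(.01,y,-.03) for y in (-.017,.017)]: print(proj(p,o['position']+Rm@np.array(q),o))
go(660,-89.8,150,94.87)
```

```text
[[686.11659046 -73.67770048 113.49751408]] [ 0.65966232 -0.09227995  0.14949751]
[[ 688.6611864  -105.84612204  113.49751408]] [ 0.65966232 -0.09227995  0.14949751]
[[245.74753563 205.1816202 ]]
[[311.27132619 205.08513584]]
[[240.73538247 221.49167547]]
[[316.843074   221.38192408]]
t17.45 pos [660.2 -92.8 150. ] jawdir deg -85.45 xax [-0.001  0.    -1.   ] F [ 0.8 -0.4 -2. ] w33.8 q6 1.18 q1 -0.31
row dx -0.0 dy -3.0 dz -0.1 turn -0.3
```

>>> move_arm(
  commands=[
    [1,20,-3,-1.8,-0.3],
    [1,45,-3,-1.8,-0.3],
    [1,50,-3,-1.8,-0.3],
    [1,50,-3,-1.8,-0.3],
    [1,50,-3,-1.8,-0.3],
    [1,50,-3,-1.8,-0.3],
  ],
)

```text
time: 17.95
position: [0.6635, -0.0891, 0.1014]
tool_rot: [0.707, 0.03, -0.706, 0.031]
ft_force: [0.2, 0.5, -1.6]
grip_width: 0.0337
```

Run:
```python
from h import *
o=info();p=robot.camera('wrist'); save(p,'w18.png')
import pickle; pickle.dump((o,p),open('w18.pkl','wb'))
i=cv2.imread('pics/w18.png')[125:285,30:430]
cv2.imwrite('pics/w18z.png',cv2.resize(i,None,fx=2,fy=2,interpolation=cv2.INTER_CUBIC))
```

```text
t17.95 pos [663.5 -89.1 101.4] jawdir deg -85.07 xax [ 0.002 -0.001 -1.   ] F [ 0.2  0.5 -1.6] w33.7 q6 1.18 q1 -0.30
```

View pics/w18z.png

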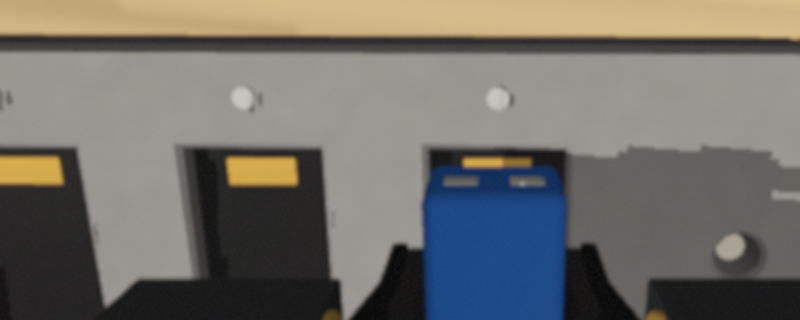

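Run:
```python
from h import *
import pickle
o,p=pickle.load(open('w18.pkl','rb'))
z=lambda u,v:[30+u/2,125+v/2]
a=ray(p,z(423,147),.05,o)[0]*1000;b=ray(p,z(567,149),.05,o)[0]*1000
c=ray(p,z(433,168),o['position'][2]-.036,o)[0]*1000;d=ray(p,z(559,168),o['position'][2]-.036,o)[0]*1000
print(a,b,c,d); print((a+b)/2-(c+d)/2); info()
print(np.degrees(np.arctan2(*(a-b)[:2])),np.degrees(np.arctan2(*(c-d)[:2])))
```

```text
[691.18630784 -65.97915363  50.        ] [ 694.01332251 -106.38526938   50.        ] [690.00325927 -70.14540106  65.37096997] [ 692.76325526 -102.84281158   65.37096997]
[  1.21655791   0.31189482 -15.37096997]
t18.00 pos [663.7 -89.1 101.6] jawdir deg -85.06 xax [ 0.003 -0.001 -1.   ] F [-0.1  0.8 -2.1] w33.6 q6 1.18 q1 -0.30
-4.002178465924129 -4.824912396248116
```

>>> move_arm(
  commands=[
    [1,8,0.3,1.6,0],
    [1,14,0.3,1.6,0],
    [1,19,0.3,1.6,0],
    [1,22,0.3,1.6,0],
    [1,22,0.3,1.6,0],
    [1,22,0.3,1.6,0],
  ],
)

```text
time: 18.5
position: [0.6607, -0.0888, 0.0791]
tool_rot: [-0.706, -0.031, 0.707, -0.031]
ft_force: [-2.9, 0.7, 6.9]
grip_width: 0.0335
```

Run:
```python
from h import *
o=info();p=robot.camera('wrist'); save(p,'w19.png')
cv2.imwrite('pics/w19z.png',cv2.resize(cv2.imread('pics/w19.png')[125:285,130:430],None,fx=2.6,fy=2.6,interpolation=cv2.INTER_CUBIC))
```

```text
t18.50 pos [660.7 -88.8  79.1] jawdir deg -85.02 xax [-0.001  0.    -1.   ] F [-2.9  0.7  6.9] w33.5 q6 1.18 q1 -0.30
```

View pics/w19z.png

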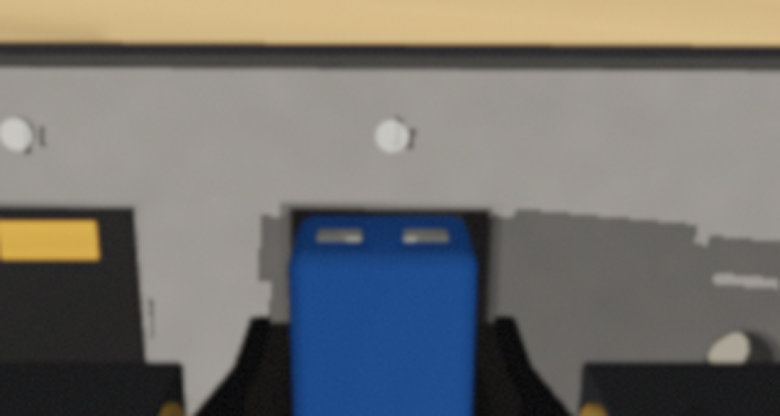

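>>> move_arm(
  commands=[
    [-0.15,0,0,0,0],
    [-0.15,0,0,0,0],
    [-0.15,0,0,0,0],
    [-0.15,0,0,0,0],
    [-0.15,-20,0,0,0],
    [-0.15,-60,0,0,0],
    [-0.15,-100,0,0,0],
    [-0.15,-100,0,0,0],
  ],
)

```text
time: 19.22
position: [0.6664, -0.0903, 0.1865]
tool_rot: [0.712, 0.029, -0.701, 0.033]
ft_force: [1.2, -0.7, 1.1]
grip_width: 0.0499
```

Run:
```python
from h import *
o=info();p=robot.camera('wrist'); save(p,'w20.png')
i=cv2.imread('pics/w20.png')[125:285,130:430]
cv2.imwrite('pics/w20z.png',cv2.resize(i,None,fx=2.6,fy=2.6,interpolation=cv2.INTER_CUBIC))
p=robot.camera('side'); save(p,'s20.png')
cv2.imwrite('pics/s20z.png',cv2.resize(cv2.imread('pics/s20.png')[150:290,190:340],None,fx=4,fy=4,interpolation=cv2.INTER_CUBIC))
cells(('top',))
```

```text
t19.22 pos [666.4 -90.3 186.5] jawdir deg -85.03 xax [ 0.016 -0.005 -1.   ] F [ 1.2 -0.7  1.1] w49.9 q6 1.18 q1 -0.30
top p0.69 [ 432.2 -188.5] yaw 5.8 err 0.22 [340, 262, 351, 282]
```

View pics/w20z.png

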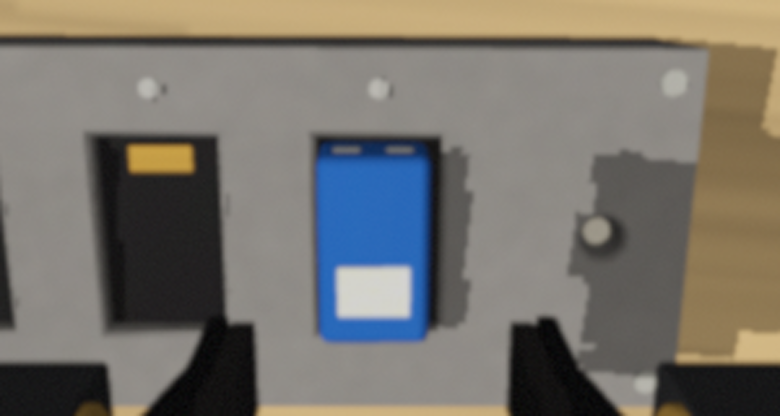

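View pics/s20z.png

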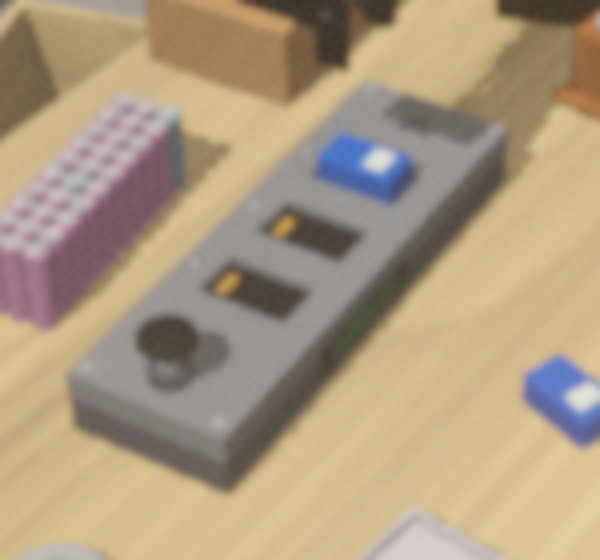

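Run:
```python
from h import *
o=info();p=robot.camera('wrist'); save(p,'w21.png')
import pickle; pickle.dump((o,p),open('w21.pkl','wb'))
for a in robot.regions_of(p,'cell_a')[:3]:
    print(a['p'],a['bbox'])
    m=a['pixels']; v,u=np.nonzero(m); c=ray(p,[[u.mean(),v.mean()]],.06,o)[0]
    for z0 in (.042,.046,.05): 
        q,f=fit([(p,m,o)],box(.06,.034,z0,z0+.026),[c[0],c[1],0]); print(z0,(q[:2]*1000).round(1),np.degrees(q[2]).round(1),round(f,3))
i=cv2.imread('pics/w21.png')[125:285,130:430]
cv2.imwrite('pics/w21z.png',cv2.resize(i,None,fx=2.6,fy=2.6,interpolation=cv2.INTER_CUBIC))
```

```text
t19.42 pos [660.3 -88.7 177.1] jawdir deg -85.04 xax [-0.002  0.001 -1.   ] F [-0.6  0.3  0.5] w49.7 q6 1.18 q1 -0.30
0.84 [254.6, 173.4, 303.2, 251.7]
0.042 [660.  -87.5] 6.0 0.086
0.046 [660.6 -87.8] 6.0 0.12
0.05 [661.3 -86.9] 6.0 0.155
0.21 [362.5, 203.8, 371.2, 215.9]
0.042 [369.7 111.6] -71.6 1.0
0.046 [389.9  75.1] -52.3 1.0
0.05 [ 347.8 -175.3] -33.0 1.0
```

View pics/w21z.png

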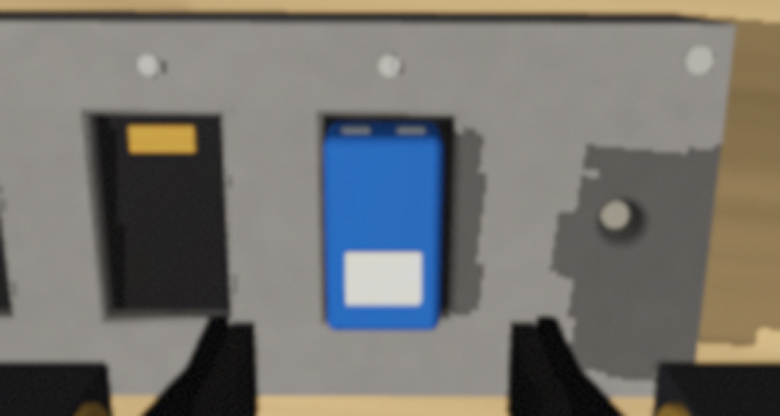

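Run:
```python
from h import *
go(432,-190,180,101)
```

```text
t19.52 pos [659.9 -88.6 176.1] jawdir deg -85.04 xax [-0.004  0.001 -1.   ] F [-0.5  0.2 -0.1] w50.4 q6 1.18 q1 -0.30
row dx -3.2 dy 81.4 dz 235.9 turn -6.0
```

>>> move_arm(
  commands=[
    [-0.15,-4,81.5,236,-6],
    [-0.15,-4,81.5,236,-6],
    [-0.15,-4,81.5,236,-6],
    [-0.15,-4,81.5,236,-6],
    [-0.15,-4,81.5,236,-6],
    [-0.15,-4,81.5,236,-6],
    [-0.15,-4,81.5,236,-6],
    [-0.15,-4,81.5,236,-6],
  ],
)

```text
time: 20.18
position: [0.4309, -0.1908, 0.1812]
tool_rot: [-0.703, -0.067, 0.705, -0.065]
ft_force: [0.3, -1.1, -0.5]
grip_width: 0.05
```

Run:
```python
from h import *
for i in range(3):robot.camera('top')
p=cells(('top','wrist',)); save(p,'w22.png'); go(432,-190,180,101)
```

```text
top p0.75 [440.   -8.2] yaw -17.6 err 0.14 [280, 258, 297, 281]
top p0.70 [663.  -90.2] yaw 6.5 err 0.11 [307, 191, 317, 207]
top p0.49 [419.6 485.1] yaw 29.6 err 0.77 [109, 250, 149, 303]
top p0.17 [ 693.9 -405.6] yaw 13.3 err 0.41 [400, 169, 423, 202]
wrist p0.61 [ 432.7 -188.4] yaw 11.0 err 0.06 [254, 164, 296, 233]
wrist p0.58 [441.   -9.6] yaw -19.8 err 0.11 [40, 112, 111, 190]
t20.53 pos [ 434.1 -190.1  181.8] jawdir deg -78.93 xax [ 0. -0. -1.] F [ 0.1 -0.8 -0.6] w50.2 q6 0.73 q1 -0.65
row dx 1.8 dy -0.5 dz 2.0 turn 0.1
```

View pics/w22.png

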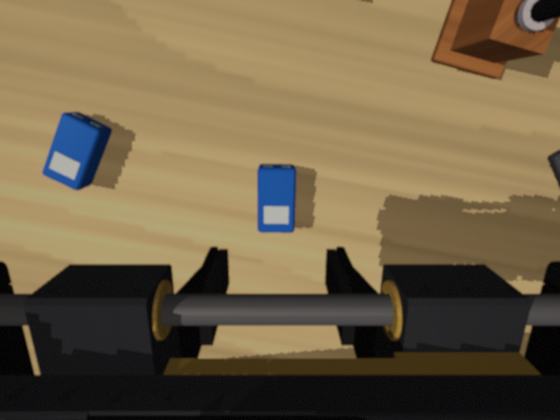

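>>> move_arm(
  commands=[
    [-0.15,40,-2.2,2.2,0],
    [-0.15,80,-2.2,2.2,0],
    [-0.15,115,-2.2,2.2,0],
    [-0.15,135,-2.2,2.2,0],
    [-0.15,145.5,-2.2,2.2,0],
    [-0.15,145.5,-2.2,2.2,0],
    [-0.15,145.5,-2.2,2.2,0],
  ],
)

```text
time: 21.12
position: [0.4308, -0.1883, 0.036]
tool_rot: [-0.704, -0.068, 0.704, -0.068]
ft_force: [-0.7, 0.7, 0.5]
grip_width: 0.0504
```

Run:
```python
from h import *
go(431.5,-188.4,36,101)
p=robot.camera('wrist'); save(p,'w23.png')
```

```text
t21.12 pos [ 430.8 -188.3   36. ] jawdir deg -78.98 xax [-0.001  0.001 -1.   ] F [-0.7  0.7  0.5] w50.4 q6 0.73 q1 -0.65
row dx -0.0 dy 0.2 dz -0.7 turn 0.0
```

View pics/w23.png

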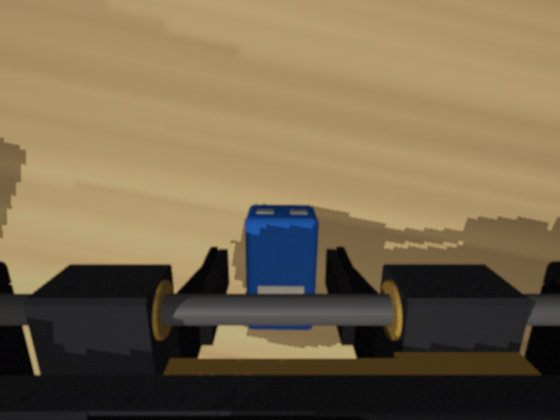

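Lower edge now at row 205, i.e. centred. Close and lift.

>>> move_arm(
  commands=[
    [1,0,0,-0.3,0],
    [1,0,0,-0.3,0],
    [1,0,0,-0.3,0],
    [1,0,0,-0.3,0],
    [1,0,0,-0.3,0],
    [1,-20,0,-0.3,0],
    [1,-60,0,-0.3,0],
    [1,-110,0,-0.3,0],
  ],
  newtons=25,
)

```text
time: 21.83
position: [0.4293, -0.1878, 0.138]
tool_rot: [-0.702, -0.069, 0.705, -0.066]
ft_force: [1.4, -0.3, -0.8]
grip_width: 0.0337
```

Run:
```python
from h import *
go(654.5,-21,150,94.8)
```

```text
t21.83 pos [ 429.3 -187.8  138. ] jawdir deg -79.06 xax [-0.005  0.003 -1.   ] F [ 1.4 -0.3 -0.8] w33.7 q6 0.73 q1 -0.65
row dx -12.4 dy -121.1 dz -252.7 turn 6.1
```

>>> move_arm(
  commands=[
    [1,-6,-121,-252.5,6.1],
    [1,-6,-121,-252.5,6.1],
    [1,-6,-121,-252.5,6.1],
    [1,-6,-121,-252.5,6.1],
    [1,-6,-121,-252.5,6.1],
    [1,-6,-121,-252.5,6.1],
    [1,-6,-121,-252.5,6.1],
    [1,-6,-121,-252.5,6.1],
  ],
)

```text
time: 22.5
position: [0.6609, -0.0179, 0.1446]
tool_rot: [0.709, 0.032, -0.704, 0.031]
ft_force: [0.8, -0.3, -0.4]
grip_width: 0.0337
```

>>> move_arm(
  commands=[
    [1,30,0,0,0],
    [1,40,0,0,0],
    [1,40,0,0,0],
    [1,40,0,0,0],
    [1,40,0,0,0],
    [1,40,0,0,0],
  ],
)

```text
time: 23.0
position: [0.6562, -0.0226, 0.1054]
tool_rot: [0.707, 0.03, -0.706, 0.03]
ft_force: [0.1, -0.4, -0.9]
grip_width: 0.0339
```

```bash
cat >> h.py <<'E'
def look(n,crop=(125,285,130,430),f=2.6):
    import pickle
    o=info();p=robot.camera('wrist'); save(p,n+'.png'); pickle.dump((o,p),open(n+'.pkl','wb'))
    a,b,c,d=crop; cv2.imwrite('pics/%sz.png'%n,cv2.resize(cv2.imread('pics/%s.png'%n)[a:b,c:d],None,fx=f,fy=f,interpolation=cv2.INTER_CUBIC))
E
python3 -c "
from h import *
look('w24')"
```

```text
t23.00 pos [656.2 -22.6 105.4] jawdir deg -85.19 xax [ 0.002 -0.    -1.   ] F [ 0.1 -0.4 -0.9] w33.9 q6 1.28 q1 -0.20
```

View pics/w24z.png

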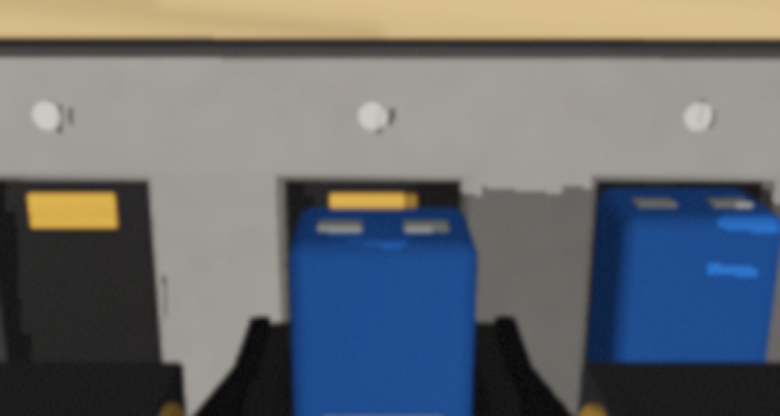

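```bash
cat >> h.py <<'E'
def fitgap(n,TL,TR,BL,BR,f=2.6,off=(130,125),grip=.036):
    import pickle
    o,p=pickle.load(open(n+'.pkl','rb'))
    z=lambda u:[off[0]+u[0]/f,off[1]+u[1]/f]
    a,b=[ray(p,z(u),.05,o)[0]*1000 for u in (TL,TR)]; c,d=[ray(p,z(u),o['position'][2]-grip,o)[0]*1000 for u in (BL,BR)]
    Rm=R.from_quat(o['tool_rot']).as_matrix()
    e=Rm.T@((a+b)/2-(c+d)/2); print('mouth width',np.linalg.norm(a-b),'block',np.linalg.norm(c-d))
    print('gap +x (want 3): %.1f  -> dz %.1f ; lateral move dy %.1f'%(-e[2],e[2]+3,e[1]),'z bottom %.1f'%(o['position'][2]*1000-grip*1000))
E
python3 -c "
from h import *
fitgap('w24',(278,180),(462,181),(303,210),(465,210)); info()"
```

```text
mouth width 40.50190381428444 block 32.35914913770684
gap +x (want 3): 1.1  -> dz 1.9 ; lateral move dy -3.0 z bottom 69.4
t23.05 pos [656.3 -22.5 105.5] jawdir deg -85.18 xax [ 0.002 -0.    -1.   ] F [-0.5  0.4 -1.2] w33.4 q6 1.28 q1 -0.20
```

>>> move_arm(
  commands=[
    [1,6,-2.8,1.9,0],
    [1,12,-2.8,1.9,0],
    [1,17,-2.8,1.9,0],
    [1,21,-2.8,1.9,0],
    [1,24,-2.8,1.9,0],
    [1,26,-2.8,1.9,0],
    [1,26,-2.8,1.9,0],
    [1,26,-2.8,1.9,0],
  ],
)

```text
time: 23.72
position: [0.6531, -0.0192, 0.0795]
tool_rot: [-0.706, -0.03, 0.707, -0.03]
ft_force: [-3.5, 0.6, 7.3]
grip_width: 0.0342
```

```bash
python3 -c "
from h import *
look('w25')"
```

```text
t23.72 pos [653.1 -19.2  79.5] jawdir deg -85.13 xax [-0.001  0.    -1.   ] F [-3.5  0.6  7.3] w34.2 q6 1.29 q1 -0.20
```

View pics/w25z.png

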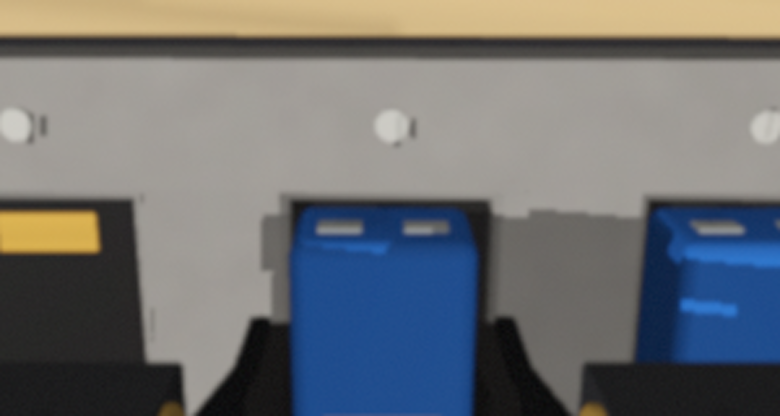

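>>> move_arm(
  commands=[
    [-0.15,0,0,0,0],
    [-0.15,0,0,0,0],
    [-0.15,0,0,0,0],
    [-0.15,0,0,0,0],
    [-0.15,-20,0,0,0],
    [-0.15,-60,0,0,0],
    [-0.15,-100,0,0,0],
    [-0.15,-100,0,0,0],
  ],
)

```text
time: 24.43
position: [0.6589, -0.0202, 0.1864]
tool_rot: [0.712, 0.029, -0.701, 0.031]
ft_force: [1.8, -1.0, 1.3]
grip_width: 0.0502
```

```bash
python3 -c "
from h import *
robot.camera('top')
look('w26')
cells(('top',))
go(442,-10,180,72)"
```

```text
t24.48 pos [657.2 -19.9 183.3] jawdir deg -85.13 xax [ 0.011 -0.002 -1.   ] F [-0.  -1.2 -0.6] w50.2 q6 1.29 q1 -0.20
t24.63 pos [652.6 -19.1 177.2] jawdir deg -85.14 xax [-0.002  0.    -1.   ] F [-0.3 -0.7 -0.5] w50.1 q6 1.29 q1 -0.20
row dx -2.4 dy -26.9 dz 209.1 turn 22.9
```

View pics/w26z.png

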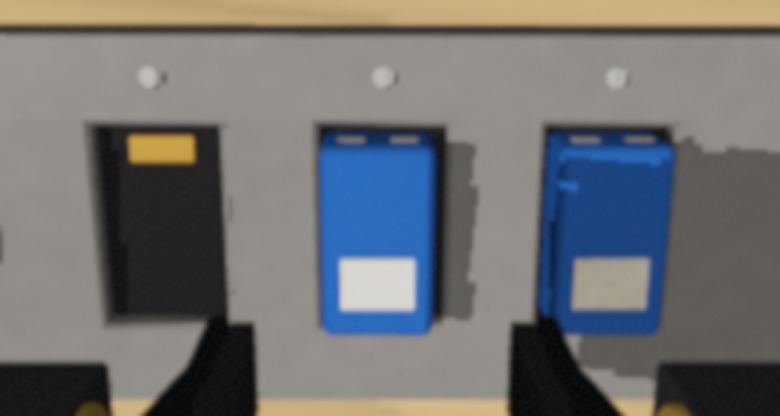

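Both lie flat in their bays. Now the third block.

>>> move_arm(
  commands=[
    [-0.15,-3,-27,209,22.9],
    [-0.15,-3,-27,209,22.9],
    [-0.15,-3,-27,209,22.9],
    [-0.15,-3,-27,209,22.9],
    [-0.15,-3,-27,209,22.9],
    [-0.15,-3,-27,209,22.9],
    [-0.15,-3,-27,209,22.9],
    [-0.15,-3,-27,209,22.9],
  ],
)

```text
time: 25.3
position: [0.4433, -0.0103, 0.1806]
tool_rot: [-0.698, 0.111, 0.698, 0.111]
ft_force: [0.8, 0.7, 0.5]
grip_width: 0.0499
```

Run:
```python
from h import *
for i in range(3):robot.camera('top')
p=cells(('wrist',)); save(p,'w27.png'); go(440,-10,36,72)
```

```text
wrist p0.57 [441.4  -8.8] yaw -16.7 err 0.06 [256, 167, 298, 236]
t25.55 pos [444.5 -10.4 181. ] jawdir deg -108.03 xax [ 0.001 -0.    -1.   ] F [0.4 1.  0.5] w49.7 q6 1.61 q1 -0.28
row dx 145.0 dy 1.0 dz 4.6 turn -0.0
```

View pics/w27.png

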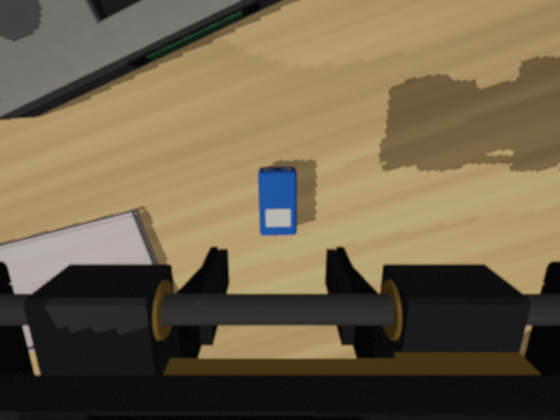

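>>> move_arm(
  commands=[
    [-0.15,40,-0.5,4.8,-1.2],
    [-0.15,80,-0.5,4.8,-1.2],
    [-0.15,115,-0.5,4.8,-1.2],
    [-0.15,135,-0.5,4.8,-1.2],
    [-0.15,145,-0.5,4.8,-1.2],
    [-0.15,145,-0.5,4.8,-1.2],
    [-0.15,145,-0.5,4.8,-1.2],
  ],
)

```text
time: 26.13
position: [0.439, -0.0082, 0.0355]
tool_rot: [-0.699, 0.103, 0.7, 0.104]
ft_force: [0.1, -0.1, 0.5]
grip_width: 0.0498
```

Run:
```python
from h import *
go(440.2,-8.5,36,73.2)
p=robot.camera('wrist'); save(p,'w28.png')
```

```text
t26.13 pos [439.   -8.2  35.5] jawdir deg -106.83 xax [-0.001  0.    -1.   ] F [ 0.1 -0.1  0.5] w49.8 q6 1.59 q1 -0.27
row dx -0.5 dy -0.0 dz -1.2 turn -0.0
```

View pics/w28.png

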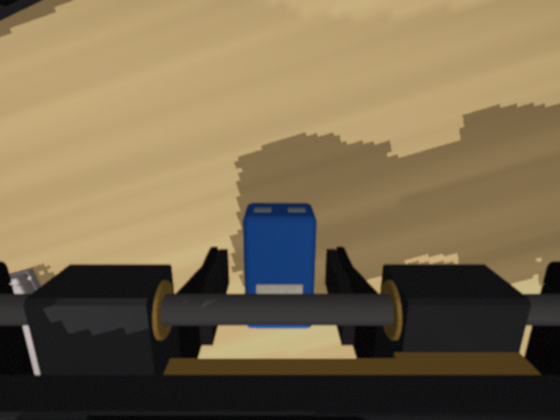

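>>> move_arm(
  commands=[
    [1,-0.3,0,-0.7,0],
    [1,-0.3,0,-0.7,0],
    [1,-0.3,0,-0.7,0],
    [1,-0.3,0,-0.7,0],
    [1,-0.3,0,-0.7,0],
    [1,-20,0,-0.7,0],
    [1,-60,0,-0.7,0],
    [1,-110,0,-0.7,0],
  ],
  newtons=25,
)

```text
time: 26.85
position: [0.4377, -0.008, 0.1378]
tool_rot: [-0.698, 0.103, 0.701, 0.104]
ft_force: [0.9, -0.3, -1.5]
grip_width: 0.0334
```

Run:
```python
from h import *
go(648.2,49.7,145,94.8)
```

```text
t26.85 pos [437.7  -8.  137.8] jawdir deg -106.86 xax [-0.005  0.002 -1.   ] F [ 0.9 -0.3 -1.5] w33.4 q6 1.59 q1 -0.27
row dx -8.2 dy -116.2 dz -184.7 turn -21.7
```

>>> move_arm(
  commands=[
    [1,-2,-116,-184.5,-21.7],
    [1,-2,-116,-184.5,-21.7],
    [1,-2,-116,-184.5,-21.7],
    [1,-2,-116,-184.5,-21.7],
    [1,-2,-116,-184.5,-21.7],
    [1,-2,-116,-184.5,-21.7],
    [1,-2,-116,-184.5,-21.7],
    [1,-2,-116,-184.5,-21.7],
  ],
)

```text
time: 27.52
position: [0.6483, 0.0495, 0.139]
tool_rot: [-0.705, -0.03, 0.708, -0.03]
ft_force: [-0.9, 0.2, -2.0]
grip_width: 0.0338
```

>>> move_arm(
  commands=[
    [1,30,0,0,0],
    [1,40,0,0,0],
    [1,40,0,0,0],
    [1,40,0,0,0],
    [1,40,0,0,0],
    [1,40,0,0,0],
  ],
)

```text
time: 28.02
position: [0.6499, 0.049, 0.1011]
tool_rot: [0.707, 0.03, -0.706, 0.03]
ft_force: [-0.7, 0.0, -1.0]
grip_width: 0.0336
```

```bash
python3 -c "
from h import *
look('w29')"
```

```text
t28.02 pos [649.9  49.  101.1] jawdir deg -85.15 xax [ 0.002 -0.    -1.   ] F [-0.7  0.  -1. ] w33.6 q6 1.39 q1 -0.10
```

View pics/w29z.png

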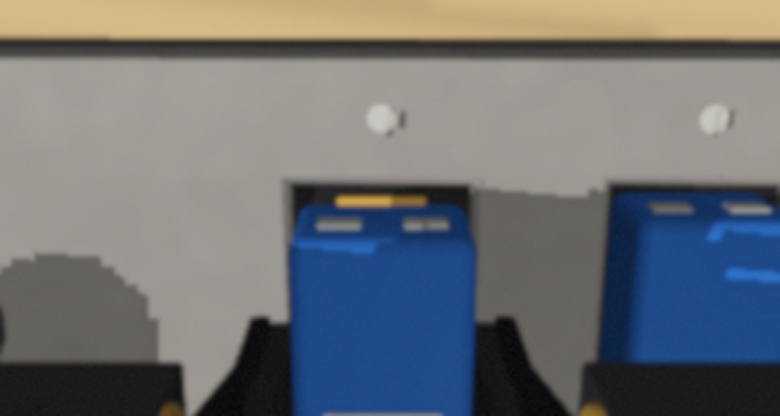

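```bash
python3 -c "
from h import *
fitgap('w29',(286,182),(472,183),(303,207),(465,207)); info()"
```

```text
mouth width 40.0488421461957 block 32.326631678511305
gap +x (want 3): 1.1  -> dz 1.9 ; lateral move dy -1.0 z bottom 65.1
t28.07 pos [650.1  49.  101.2] jawdir deg -85.15 xax [ 0.002 -0.    -1.   ] F [-0.3  0.6 -0.3] w33.4 q6 1.39 q1 -0.10
```

>>> move_arm(
  commands=[
    [1,6,-1,1.9,0],
    [1,12,-1,1.9,0],
    [1,16,-1,1.9,0],
    [1,20,-1,1.9,0],
    [1,22,-1,1.9,0],
    [1,22,-1,1.9,0],
    [1,22,-1,1.9,0],
  ],
)

```text
time: 28.65
position: [0.6471, 0.0502, 0.0792]
tool_rot: [-0.706, -0.03, 0.707, -0.03]
ft_force: [-3.9, 1.2, 8.7]
grip_width: 0.034
```

```bash
python3 -c "
from h import *
look('w30')"
```

```text
t28.65 pos [647.1  50.2  79.2] jawdir deg -85.12 xax [-0.001 -0.    -1.   ] F [-3.9  1.2  8.7] w34.0 q6 1.39 q1 -0.09
```

View pics/w30z.png

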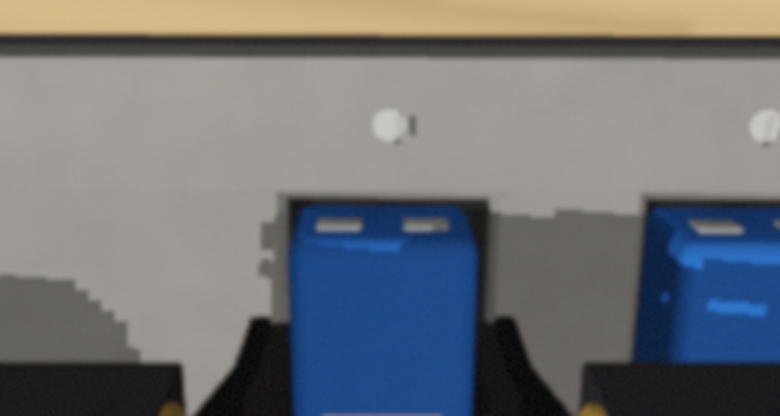

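>>> move_arm(
  commands=[
    [-0.15,0,0,0,0],
    [-0.15,0,0,0,0],
    [-0.15,0,0,0,0],
    [-0.15,0,0,0,0],
    [-0.15,-20,0,0,0],
    [-0.15,-60,0,0,0],
    [-0.15,-100,0,0,0],
    [-0.15,-110,0,0,0],
  ],
)

```text
time: 29.37
position: [0.6513, 0.0499, 0.1941]
tool_rot: [0.71, 0.03, -0.702, 0.031]
ft_force: [0.6, 0.3, 0.8]
grip_width: 0.0499
```

>>> move_arm(
  commands=[
    [1,0,0,0,0],
    [1,0,-50,0,0],
    [1,0,-50,0,0],
    [1,0,-50,0,0],
    [1,0,-50,0,0],
    [1,0,-50,0,0],
    [1,0,-50,0,0],
  ],
)

```text
time: 29.95
position: [0.6431, 0.0989, 0.1869]
tool_rot: [-0.706, -0.03, 0.707, -0.03]
ft_force: [-0.1, -0.3, 0.0]
grip_width: 0.0113
```

```bash
python3 -c "
from h import *
robot.camera('top')
look('w31')
p=robot.camera('side'); cv2.imwrite('pics/s31.png',cv2.resize(cv2.cvtColor(p['image'],cv2.COLOR_RGB2BGR)[150:290,190:400],None,fx=3.5,fy=3.5,interpolation=cv2.INTER_CUBIC))
"
```

```text
t30.00 pos [643.3  98.8 187.2] jawdir deg -85.21 xax [-0.001 -0.    -1.   ] F [ 0.2 -0.1 -0.6] w7.2 q6 1.47 q1 -0.02
```

View pics/w31.png

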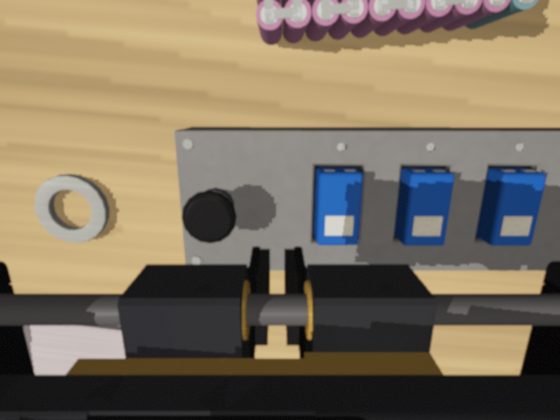

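View pics/s31.png

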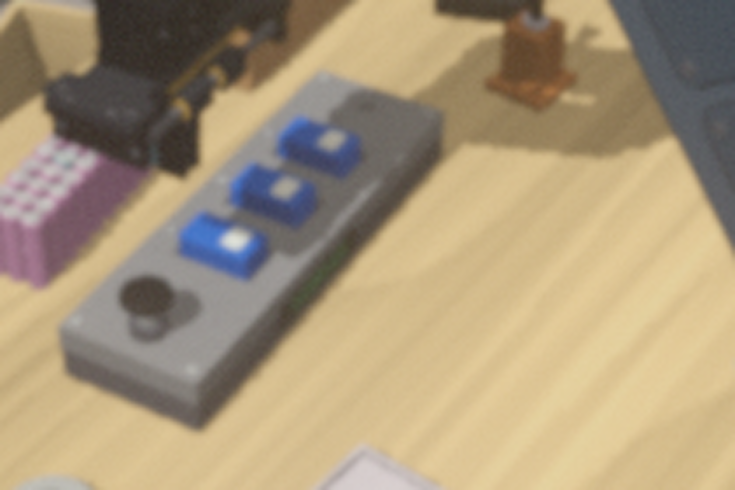

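```bash
python3 -c "
from h import *
import pickle
o,p=pickle.load(open('w31.pkl','rb'))
print(ray(p,[209,215],.087,o)*1000)
go(640,149.5,150,94.8)
"
```

```text
[[642.95063294 148.62885552  87.        ]]
t30.10 pos [643.4  99.  187.6] jawdir deg -85.21 xax [-0. -0. -1.] F [ 0.4 -0.2 -0.3] w2.7 q6 1.47 q1 -0.02
row dx 37.6 dy -50.7 dz -0.8 turn -0.0
```

>>> move_arm(
  commands=[
    [1,20,-50,-2,0],
    [1,50,-50,-2,0],
    [1,62,-50,-2,0],
    [1,62,-50,-2,0],
    [1,62,-50,-2,0],
    [1,62,-50,-2,0],
  ],
)

```text
time: 30.6
position: [0.6423, 0.1488, 0.127]
tool_rot: [0.707, 0.029, -0.706, 0.03]
ft_force: [-0.0, -0.5, 0.0]
grip_width: 0.0006
```

```bash
python3 -c "
from h import *
look('w32')
go(641.3,149,99)"
```

```text
t30.60 pos [642.3 148.8 127. ] jawdir deg -85.21 xax [ 0.002 -0.    -1.   ] F [-0.  -0.5  0. ] w0.6 q6 1.55 q1 0.06
t30.65 pos [642.5 148.8 127.5] jawdir deg -85.21 xax [ 0.003 -0.    -1.   ] F [-1.2 -0.8 -0.1] w0.5 q6 1.55 q1 0.06
row dx 28.5 dy -0.3 dz 1.3 turn 0.0
```

View pics/w32.png

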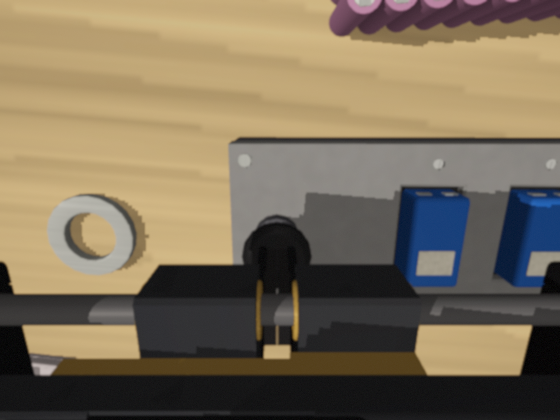

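>>> move_arm(
  commands=[
    [1,8,-0.2,1,0],
    [1,14,-0.2,1,0],
    [1,20,-0.2,1,0],
    [1,25,-0.2,1,0],
    [1,29,-0.2,1,0],
    [1,32,-0.2,1,0],
    [1,34,-0.2,1,0],
    [1,34,-0.2,1,0],
  ],
)

```text
time: 31.32
position: [0.6413, 0.1495, 0.0991]
tool_rot: [0.708, 0.03, -0.705, 0.031]
ft_force: [-8.7, -2.5, 35.9]
grip_width: 0.0001
```

```bash
python3 -c "
from h import *
info()"
```

```text
t31.32 pos [641.3 149.5  99.1] jawdir deg -85.10 xax [ 0.004 -0.001 -1.   ] F [-8.7 -2.5 35.9] w0.1 q6 1.55 q1 0.06
```

>>> move_arm(
  commands=[
    [1,-2,0,0,0],
    [1,-2,0,0,0],
    [1,-2,0,0,0],
    [1,-2,0,0,0],
    [1,-2,0,0,0],
    [1,-2,0,0,0],
    [1,-2,0,0,0],
    [1,-2,0,0,0],
  ],
)

```text
time: 31.98
position: [0.6412, 0.1495, 0.0992]
tool_rot: [0.708, 0.03, -0.705, 0.031]
ft_force: [-6.0, -2.8, 25.9]
grip_width: 0.0008
```

```bash
python3 -c "
from h import *
info()
look('w33')
p=robot.camera('side'); cv2.imwrite('pics/s33.png',cv2.resize(cv2.cvtColor(p['image'],cv2.COLOR_RGB2BGR)[150:290,190:400],None,fx=3.5,fy=3.5,interpolation=cv2.INTER_CUBIC))
"
```

```text
t31.98 pos [641.2 149.5  99.2] jawdir deg -85.12 xax [ 0.004 -0.001 -1.   ] F [-6.  -2.8 25.9] w0.8 q6 1.55 q1 0.06
t31.98 pos [641.2 149.5  99.2] jawdir deg -85.12 xax [ 0.004 -0.001 -1.   ] F [-6.  -2.8 25.9] w0.8 q6 1.55 q1 0.06
```

View pics/s33.png

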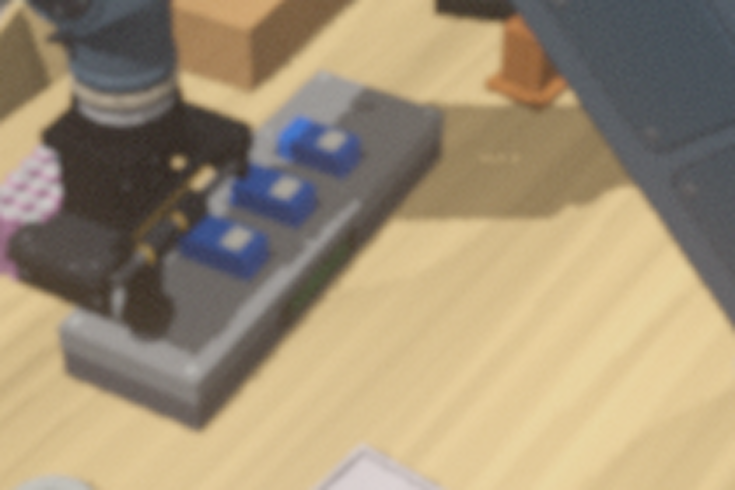

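View pics/w33.png

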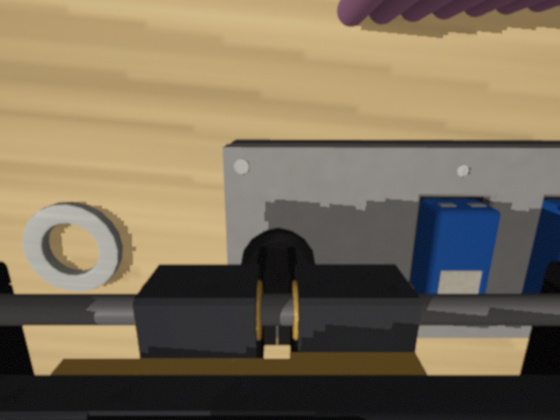

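All blocks are in bays, plunger at its stop at 26 N. Hold for another second and more, then release upward.

>>> move_arm(
  commands=[
    [1,0,0,0,0],
    [1,0,0,0,0],
    [1,0,0,0,0],
    [1,0,0,0,0],
    [1,0,0,0,0],
    [1,0,0,0,0],
    [1,0,0,0,0],
    [1,0,0,0,0],
  ],
)

```text
time: 32.75
position: [0.6412, 0.1495, 0.0992]
tool_rot: [0.708, 0.03, -0.705, 0.031]
ft_force: [-6.1, -1.9, 26.0]
grip_width: 0.0003
```

>>> move_arm(
  commands=[
    [1,0,0,0,0],
    [1,0,0,0,0],
    [1,0,0,0,0],
    [1,0,0,0,0],
    [1,0,0,0,0],
    [1,0,0,0,0],
    [1,0,0,0,0],
    [1,0,0,0,0],
  ],
)

```text
time: 33.42
position: [0.6412, 0.1495, 0.0992]
tool_rot: [0.708, 0.03, -0.705, 0.031]
ft_force: [-4.9, -1.6, 25.5]
grip_width: 0.0005
```

>>> move_arm(
  commands=[
    [1,-4,0,0,0],
    [1,-10,0,0,0],
    [1,-20,0,0,0],
    [1,-50,0,0,0],
    [1,-85,0,0,0],
    [1,-85,0,0,0],
    [1,-85,0,0,0],
  ],
)

```text
time: 34.0
position: [0.6415, 0.1501, 0.1813]
tool_rot: [0.708, 0.03, -0.705, 0.03]
ft_force: [0.2, -0.6, -0.4]
grip_width: 0.0009
```

```bash
python3 -c "
from h import *
go(648.2,50.5,165,94.8)
p=robot.camera('side'); cv2.imwrite('pics/s34.png',cv2.resize(cv2.cvtColor(p['image'],cv2.COLOR_RGB2BGR)[150:290,190:400],None,fx=3.5,fy=3.5,interpolation=cv2.INTER_CUBIC))
"
```

```text
t34.00 pos [641.5 150.1 181.3] jawdir deg -85.14 xax [ 0.005  0.    -1.   ] F [ 0.2 -0.6 -0.4] w0.9 q6 1.55 q1 0.06
row dx 16.3 dy 99.8 dz 1.8 turn 0.1
```

View pics/s34.png

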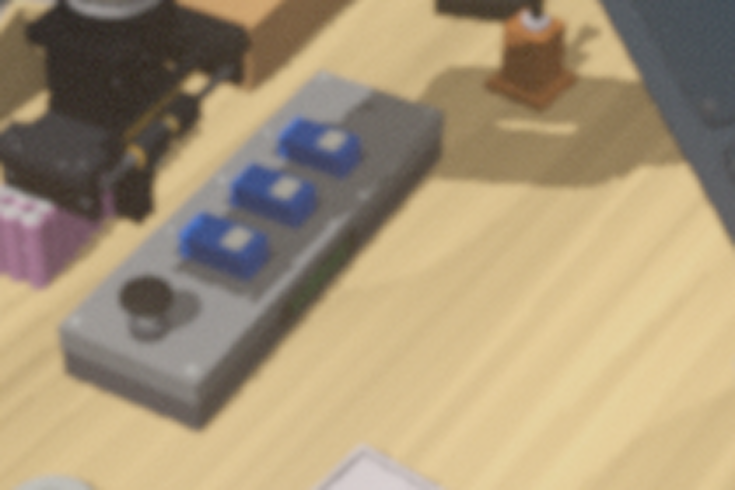

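>>> move_arm(
  commands=[
    [-0.15,0,100,2,0],
    [-0.15,0,100,2,0],
    [-0.15,0,100,2,0],
    [-0.15,0,100,2,0],
    [-0.15,0,100,2,0],
    [-0.15,0,100,2,0],
    [-0.15,0,100,2,0],
    [-0.15,0,100,2,0],
  ],
)

```text
time: 34.72
position: [0.646, 0.0517, 0.1784]
tool_rot: [-0.706, -0.031, 0.707, -0.03]
ft_force: [0.1, -0.1, -1.0]
grip_width: 0.0447
```

```bash
python3 -c "
from h import *
robot.camera('top');look('w35')
import pickle
o,p=pickle.load(open('w35.pkl','rb'))
for a in robot.regions_of(p,'cell_a')[:3]:
    m=a['pixels']; v,u=np.nonzero(m); c=ray(p,[[u.mean(),v.mean()]],.06,o)[0]
    q,f=fit([(p,m,o)],box(.06,.034,.042,.068),[c[0],c[1],0.08]); print(a['p'],(q[:2]*1000).round(1),np.degrees(q[2]).round(1),round(f,3))
"
```

```text
t34.77 pos [646.2  51.6 178.6] jawdir deg -85.03 xax [-0.001  0.    -1.   ] F [ 0.3 -0.1 -1. ] w46.9 q6 1.39 q1 -0.09
0.75 [648.7  51.4] 4.9 0.072
0.74 [653.8 -17.1] 6.5 0.087
0.71 [659.  -85.8] 4.9 0.108
```

View pics/w35.png

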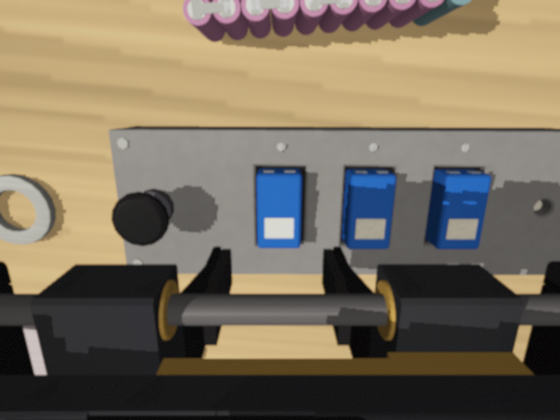

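>>> move_arm(
  commands=[
    [-0.15,35,0.6,-1.5,0],
    [-0.15,70,0.6,-1.5,0],
    [-0.15,90,0.6,-1.5,0],
    [-0.15,100,0.6,-1.5,0],
    [-0.15,100,0.6,-1.5,0],
    [-0.15,100,0.6,-1.5,0],
  ],
)

```text
time: 35.37
position: [0.6485, 0.05, 0.0791]
tool_rot: [0.707, 0.03, -0.706, 0.03]
ft_force: [-0.4, 0.7, 1.7]
grip_width: 0.0501
```

```bash
python3 -c "
from h import *
go(648,51,78);look('w36')"
```

```text
t35.37 pos [648.5  50.   79.1] jawdir deg -85.11 xax [ 0.001 -0.    -1.   ] F [-0.4  0.7  1.7] w50.1 q6 1.39 q1 -0.09
row dx 1.1 dy -1.0 dz 0.4 turn 0.0
t35.37 pos [648.5  50.   79.1] jawdir deg -85.11 xax [ 0.001 -0.    -1.   ] F [-0.4  0.7  1.7] w50.1 q6 1.39 q1 -0.09
```

View pics/w36.png

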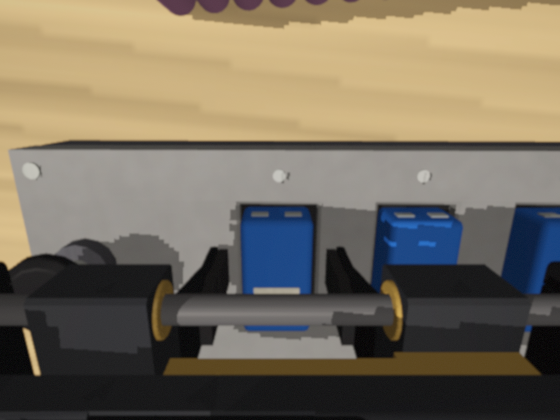

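>>> move_arm(
  commands=[
    [1,0.5,-0.8,0,0],
    [1,0.5,-0.8,0,0],
    [1,0.5,-0.8,0,0],
    [1,0.5,-0.8,0,0],
    [1,0.5,-0.8,0,0],
    [1,-20,-0.8,0,0],
    [1,-55,-0.8,0,0],
    [1,-70,-0.8,0,0],
  ],
)

```text
time: 36.08
position: [0.6493, 0.0504, 0.1517]
tool_rot: [0.708, 0.03, -0.705, 0.03]
ft_force: [2.1, -0.2, -0.0]
grip_width: 0.0339
```

```bash
python3 -c "
from h import *
go(424.9,316.4,140,86.4)"
```

```text
t36.08 pos [649.3  50.4 151.7] jawdir deg -85.14 xax [ 0.004 -0.    -1.   ] F [ 2.1 -0.2 -0. ] w33.9 q6 1.39 q1 -0.09
row dx 10.8 dy -284.0 dz 201.1 turn 8.5
```

>>> move_arm(
  commands=[
    [1,0,-284,202,8.5],
    [1,0,-284,202,8.5],
    [1,0,-284,202,8.5],
    [1,0,-284,202,8.5],
    [1,0,-284,202,8.5],
    [1,0,-284,202,8.5],
    [1,0,-284,202,8.5],
    [1,0,-284,202,8.5],
  ],
)

```text
time: 36.75
position: [0.4309, 0.3059, 0.1489]
tool_rot: [-0.707, 0.023, 0.707, 0.023]
ft_force: [0.4, 0.3, -0.9]
grip_width: 0.0336
```

```bash
python3 -c "
from h import *
go(424.9,316.4,140,86.4)"
```

```text
t36.75 pos [430.9 305.9 148.9] jawdir deg -93.67 xax [-0.  0. -1.] F [ 0.4  0.3 -0.9] w33.6 q6 2.04 q1 0.41
row dx 8.9 dy -10.1 dz 6.6 turn -0.1
```

>>> move_arm(
  commands=[
    [1,5,-9,6,0],
    [1,5,-9,6,0],
    [1,5,-9,6,0],
    [1,5,-9,6,0],
    [1,5,-9,6,0],
    [1,5,-9,6,0],
  ],
)

```text
time: 37.25
position: [0.4284, 0.3131, 0.1439]
tool_rot: [0.707, -0.023, -0.707, -0.023]
ft_force: [0.3, -0.6, -1.1]
grip_width: 0.0338
```

```bash
python3 -c "
from h import *
look('w37');go(424.9,316.4,140,86.4)"
```

```text
t37.25 pos [428.4 313.1 143.9] jawdir deg -93.77 xax [ 0.001  0.    -1.   ] F [ 0.3 -0.6 -1.1] w33.8 q6 2.06 q1 0.42
t37.30 pos [428.2 313.2 143.9] jawdir deg -93.77 xax [ 0.  0. -1.] F [ 0.4 -0.5 -0.9] w33.6 q6 2.06 q1 0.42
row dx 3.9 dy -3.0 dz 3.5 turn -0.2
```

View pics/w37.png

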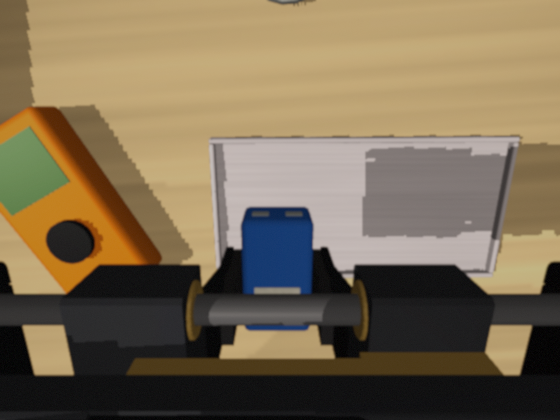

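```bash
python3 -c "
from h import *
import pickle
o,p=pickle.load(open('w37.pkl','rb'))
C=[ray(p,uv,.012,o)[0]*1000 for uv in ([209.5,137.5],[521,136.5],[494,274])]
print(np.round(C,1)); ctr=(C[0]+C[2])/2; print('centre',ctr)
y=C[0]-C[1]; print('len',np.linalg.norm(y),'yaw',np.degrees(np.arctan2(y[1],y[0]))-90); y/=np.linalg.norm(y)
for k in (70,0,-70): print(ctr+k*y)
"
```

```text
[[487.5 361.6  12. ]
 [472.2 124.4  12. ]
 [356.2 131.6  12. ]]
centre [421.85285073 246.59674055  12.        ]
len 237.64869707848962 yaw -3.680317362283944
[426.34611529 316.4523815   12.        ]
[421.85285073 246.59674055  12.        ]
[417.35958618 176.74109959  12.        ]
```

>>> move_arm(
  commands=[
    [1,30,-2.9,2.2,-0.1],
    [1,65,-2.9,2.2,-0.1],
    [1,85,-2.9,2.2,-0.1],
    [1,95,-2.9,2.2,-0.1],
    [1,99,-2.9,2.2,-0.1],
    [1,102,-2.9,2.2,-0.1],
    [1,102,-2.9,2.2,-0.1],
    [1,102,-2.9,2.2,-0.1],
  ],
)

```text
time: 37.97
position: [0.4259, 0.3175, 0.0429]
tool_rot: [0.707, -0.022, -0.706, -0.022]
ft_force: [0.9, 0.2, -0.5]
grip_width: 0.0338
```

```bash
python3 -c "
from h import *
look('w38')"
```

```text
t37.97 pos [425.9 317.5  42.9] jawdir deg -93.55 xax [ 0.002  0.001 -1.   ] F [ 0.9  0.2 -0.5] w33.8 q6 2.06 q1 0.43
```

View pics/w38.png

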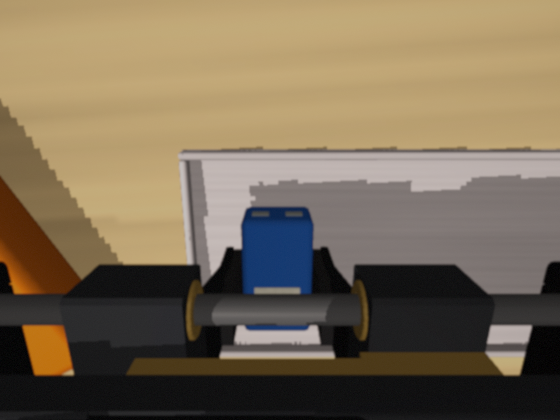

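>>> move_arm(
  commands=[
    [1,1.5,0,0,0],
    [1,2,0,0,0],
    [1,2,0,0,0],
    [-0.15,2,0,0,0],
    [-0.15,2,0,0,0],
    [-0.15,2,0,0,0],
    [-0.15,2,0,0,0],
    [-0.15,2,0,0,0],
  ],
)

```text
time: 38.68
position: [0.4249, 0.3172, 0.0398]
tool_rot: [-0.707, 0.022, 0.707, 0.022]
ft_force: [-0.1, -0.4, 0.6]
grip_width: 0.049
```

>>> move_arm(
  commands=[
    [-0.15,-20,0,0,0],
    [-0.15,-55,0,0,0],
    [-0.15,-90,0,0,0],
    [-0.15,-125,0,0,0],
    [-0.15,-135,0,0,0],
  ],
)

```text
time: 39.1
position: [0.4273, 0.3184, 0.1795]
tool_rot: [0.709, -0.02, -0.704, -0.023]
ft_force: [0.5, 0.4, -0.2]
grip_width: 0.05
```

```bash
python3 -c "
from h import *
look('w39');go(653.5,-19,178,94.8)"
```

```text
t39.10 pos [427.3 318.4 179.5] jawdir deg -93.53 xax [ 0.008  0.004 -1.   ] F [ 0.5  0.4 -0.2] w50.0 q6 2.06 q1 0.43
t39.15 pos [427.5 318.5 179.5] jawdir deg -93.52 xax [ 0.009  0.004 -1.   ] F [1.  0.2 1.5] w50.3 q6 2.06 q1 0.43
row dx 2.1 dy 323.0 dz -246.3 turn -8.3
```

View pics/w39.png

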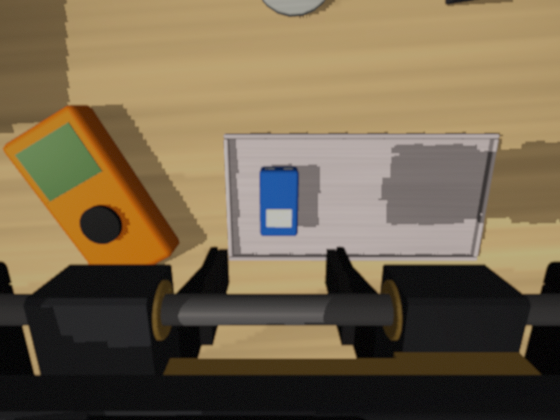

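>>> move_arm(
  commands=[
    [-0.15,0,323,-244,-8.3],
    [-0.15,0,323,-244,-8.3],
    [-0.15,0,323,-244,-8.3],
    [-0.15,0,323,-244,-8.3],
    [-0.15,0,323,-244,-8.3],
    [-0.15,0,323,-244,-8.3],
    [-0.15,0,323,-244,-8.3],
    [-0.15,0,323,-244,-8.3],
  ],
)

```text
time: 39.82
position: [0.6066, 0.041, 0.1729]
tool_rot: [-0.705, -0.029, 0.708, -0.029]
ft_force: [-0.4, 0.8, 0.1]
grip_width: 0.05
```

```bash
python3 -c "
from h import *
go(653.5,-18.5,175,94.8)"
```

```text
t39.82 pos [606.6  41.  172.9] jawdir deg -85.26 xax [-0.003  0.001 -1.   ] F [-0.4  0.8  0.1] w50.0 q6 1.37 q1 -0.12
row dx -2.3 dy 63.2 dz -41.8 turn -0.1
```

>>> move_arm(
  commands=[
    [-0.15,0,62,-41,0],
    [-0.15,0,62,-41,0],
    [-0.15,0,62,-41,0],
    [-0.15,0,62,-41,0],
    [-0.15,0,62,-41,0],
    [-0.15,0,62,-41,0],
  ],
)

```text
time: 40.32
position: [0.6511, -0.0141, 0.1736]
tool_rot: [-0.705, -0.03, 0.708, -0.029]
ft_force: [0.4, -0.5, -0.2]
grip_width: 0.0499
```

```bash
cat >> h.py <<'E'
def bays(n):
    import pickle
    robot.camera('top');look(n)
    o,p=pickle.load(open(n+'.pkl','rb'))
    for a in robot.regions_of(p,'cell_a')[:3]:
        m=a['pixels']; v,u=np.nonzero(m); c=ray(p,[[u.mean(),v.mean()]],.06,o)[0]
        q,f=fit([(p,m,o)],box(.06,.034,.042,.068),[c[0],c[1],0.08]); print(round(a['p'],2),(q[:2]*1000).round(1),np.degrees(q[2]).round(1),round(f,3))
E
python3 -c "
from h import *
bays('w40');go(653.5,-18.5,78,94.8)"
```

```text
t40.37 pos [651.4 -13.9 174. ] jawdir deg -85.15 xax [-0.003  0.001 -1.   ] F [-0.2  0.2  0.1] w50.1 q6 1.29 q1 -0.19
0.92 [659.  -86.8] 4.8 0.114
0.69 [653.5 -17.7] 4.8 0.098
t40.47 pos [652.  -14.  174.7] jawdir deg -85.13 xax [-0.001  0.    -1.   ] F [0.7 0.7 0.8] w50.4 q6 1.29 q1 -0.19
row dx 96.7 dy 4.6 dz -1.2 turn 0.1
```

View pics/w40.png

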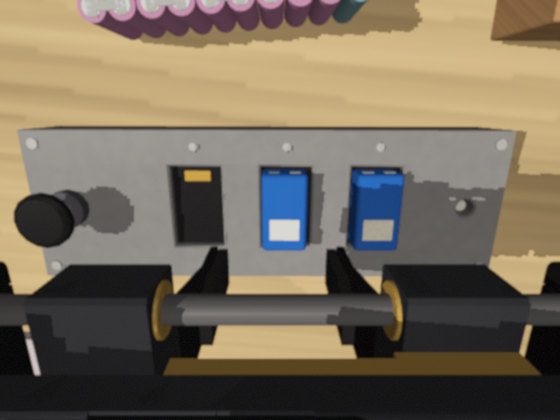

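>>> move_arm(
  commands=[
    [-0.15,30,4.2,-1,0],
    [-0.15,65,4.2,-1,0],
    [-0.15,86,4.2,-1,0],
    [-0.15,96,4.2,-1,0],
    [-0.15,96,4.2,-1,0],
    [-0.15,96,4.2,-1,0],
  ],
)

```text
time: 40.97
position: [0.6544, -0.019, 0.0792]
tool_rot: [0.707, 0.03, -0.706, 0.03]
ft_force: [0.3, 0.2, 0.9]
grip_width: 0.0502
```

```bash
python3 -c "
from h import *
go(653.5,-18.5,78);look('w41')"
```

```text
t40.97 pos [654.4 -19.   79.2] jawdir deg -85.18 xax [ 0. -0. -1.] F [0.3 0.2 0.9] w50.2 q6 1.29 q1 -0.20
row dx 1.2 dy -0.6 dz 0.8 turn 0.0
t40.97 pos [654.4 -19.   79.2] jawdir deg -85.18 xax [ 0. -0. -1.] F [0.3 0.2 0.9] w50.2 q6 1.29 q1 -0.20
```

View pics/w41.png

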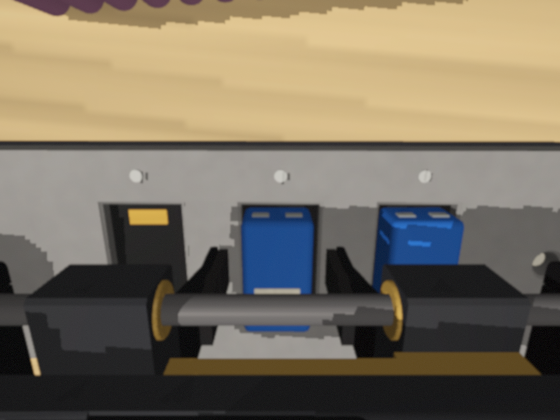

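>>> move_arm(
  commands=[
    [1,0.5,-0.5,0.5,0],
    [1,0.5,-0.5,0.5,0],
    [1,0.5,-0.5,0.5,0],
    [1,0.5,-0.5,0.5,0],
    [1,0.5,-0.5,0.5,0],
    [1,-20,-0.5,0.5,0],
    [1,-55,-0.5,0.5,0],
    [1,-70,-0.5,0.5,0],
  ],
)

```text
time: 41.68
position: [0.655, -0.0194, 0.1517]
tool_rot: [0.708, 0.029, -0.705, 0.03]
ft_force: [0.6, 0.0, 0.1]
grip_width: 0.034
```

```bash
python3 -c "
from h import *
go(421.5,246.6,145,86.4)"
```

```text
t41.68 pos [655.  -19.4 151.7] jawdir deg -85.24 xax [ 0.004 -0.001 -1.   ] F [0.6 0.  0.1] w34.0 q6 1.29 q1 -0.20
row dx 5.7 dy -284.5 dz 210.7 turn 8.4
```

>>> move_arm(
  commands=[
    [1,0,-284,211,8.4],
    [1,0,-284,211,8.4],
    [1,0,-284,211,8.4],
    [1,0,-284,211,8.4],
    [1,0,-284,211,8.4],
    [1,0,-284,211,8.4],
    [1,0,-284,211,8.4],
    [1,0,-284,211,8.4],
  ],
)

```text
time: 42.35
position: [0.4318, 0.232, 0.149]
tool_rot: [0.707, -0.023, -0.707, -0.023]
ft_force: [0.3, 0.5, -0.7]
grip_width: 0.0336
```

```bash
python3 -c "
from h import *
go(421.5,246.6,145,86.4)"
```

```text
t42.35 pos [431.8 232.  149. ] jawdir deg -93.69 xax [ 0.  0. -1.] F [ 0.3  0.5 -0.7] w33.6 q6 1.90 q1 0.26
row dx 4.0 dy -13.9 dz 11.3 turn -0.1
```

>>> move_arm(
  commands=[
    [1,5,-15,13,0],
    [1,5,-15,13,0],
    [1,5,-15,13,0],
    [1,5,-15,13,0],
    [1,5,-15,13,0],
    [1,5,-15,13,0],
  ],
)

```text
time: 42.85
position: [0.4227, 0.2459, 0.144]
tool_rot: [0.707, -0.023, -0.706, -0.023]
ft_force: [0.2, -0.0, -1.6]
grip_width: 0.0335
```

```bash
python3 -c "
from h import *
look('w42');go(421.5,246.6,40.6,86.4)"
```

```text
t42.85 pos [422.7 245.9 144. ] jawdir deg -93.76 xax [ 0.001  0.    -1.   ] F [ 0.2 -0.  -1.6] w33.5 q6 1.93 q1 0.30
t42.90 pos [422.5 245.9 144. ] jawdir deg -93.76 xax [ 0.001  0.    -1.   ] F [-0.   0.8 -1.4] w33.6 q6 1.93 q1 0.30
row dx 103.4 dy -0.6 dz 1.1 turn -0.2
```

View pics/w42.png

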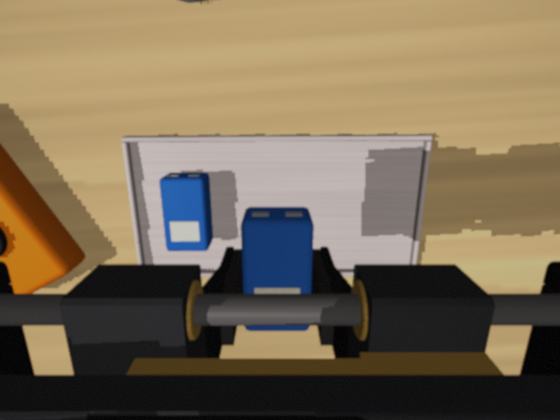

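>>> move_arm(
  commands=[
    [1,30,-0.6,1,0],
    [1,65,-0.6,1,0],
    [1,85,-0.6,1,0],
    [1,95,-0.6,1,0],
    [1,100,-0.6,1,0],
    [1,103.5,-0.6,1,0],
    [1,103.5,-0.6,1,0],
    [1,103.5,-0.6,1,0],
  ],
)

```text
time: 43.57
position: [0.4215, 0.2476, 0.0415]
tool_rot: [0.708, -0.022, -0.706, -0.023]
ft_force: [0.1, 0.0, -1.9]
grip_width: 0.0337
```

```bash
python3 -c "
from h import *
info()"
```

```text
t43.57 pos [421.5 247.6  41.5] jawdir deg -93.66 xax [ 0.003  0.001 -1.   ] F [ 0.1  0.  -1.9] w33.7 q6 1.94 q1 0.30
```

>>> move_arm(
  commands=[
    [1,1,0,0,0],
    [1,1,0,0,0],
    [-0.15,1,0,0,0],
    [-0.15,1,0,0,0],
    [-0.15,1,0,0,0],
    [-0.15,1,0,0,0],
    [-0.15,1,0,0,0],
  ],
)

```text
time: 44.15
position: [0.4204, 0.2474, 0.0394]
tool_rot: [-0.707, 0.022, 0.707, 0.022]
ft_force: [-0.7, -0.2, 0.2]
grip_width: 0.0491
```

>>> move_arm(
  commands=[
    [-0.15,-20,0,0,0],
    [-0.15,-55,0,0,0],
    [-0.15,-90,0,0,0],
    [-0.15,-125,0,0,0],
    [-0.15,-135,0,0,0],
  ],
)

```text
time: 44.57
position: [0.4226, 0.2483, 0.1787]
tool_rot: [0.709, -0.021, -0.704, -0.023]
ft_force: [1.4, 1.3, 0.2]
grip_width: 0.0499
```

```bash
python3 -c "
from h import *
look('w43');go(659.3,-88,178,94.8)"
```

```text
t44.57 pos [422.6 248.3 178.7] jawdir deg -93.62 xax [ 0.008  0.002 -1.   ] F [1.4 1.3 0.2] w49.9 q6 1.94 q1 0.30
t44.62 pos [422.8 248.4 178.8] jawdir deg -93.62 xax [ 0.009  0.003 -1.   ] F [ 0.4 -0.   0.4] w50.2 q6 1.94 q1 0.30
row dx 2.0 dy 320.8 dz -257.2 turn -8.4
```

View pics/w43.png

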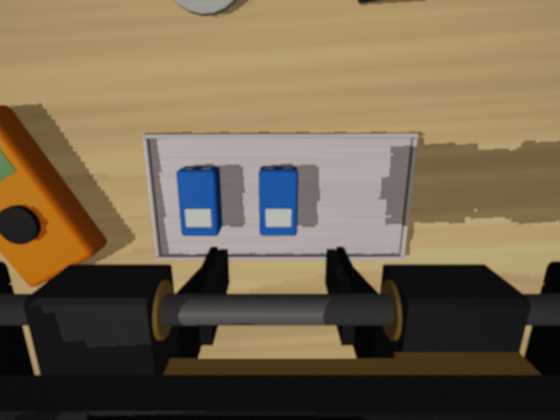

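Two blocks sit in the tray (at columns 199 and 278). Now the last.

>>> move_arm(
  commands=[
    [-0.15,0,321,-255,-8.4],
    [-0.15,0,321,-255,-8.4],
    [-0.15,0,321,-255,-8.4],
    [-0.15,0,321,-255,-8.4],
    [-0.15,0,321,-255,-8.4],
    [-0.15,0,321,-255,-8.4],
    [-0.15,0,321,-255,-8.4],
    [-0.15,0,321,-255,-8.4],
  ],
)

```text
time: 45.28
position: [0.608, -0.024, 0.1728]
tool_rot: [-0.706, -0.03, 0.707, -0.029]
ft_force: [0.9, -0.1, 0.6]
grip_width: 0.0498
```

```bash
python3 -c "
from h import *
go(659.3,-88,175,94.8)"
```

```text
t45.28 pos [608.  -24.  172.8] jawdir deg -85.27 xax [-0.003  0.001 -1.   ] F [ 0.9 -0.1  0.6] w49.8 q6 1.27 q1 -0.22
row dx -2.3 dy 68.0 dz -45.8 turn -0.1
```

>>> move_arm(
  commands=[
    [-0.15,0,71,-46,0],
    [-0.15,0,71,-46,0],
    [-0.15,0,71,-46,0],
    [-0.15,0,71,-46,0],
    [-0.15,0,71,-46,0],
    [-0.15,0,71,-46,0],
  ],
)

```text
time: 45.78
position: [0.658, -0.0876, 0.1732]
tool_rot: [-0.705, -0.03, 0.708, -0.029]
ft_force: [-0.4, 1.2, 0.2]
grip_width: 0.0502
```

```bash
python3 -c "
from h import *
bays('w44');go(659.3,-88,78,94.8)"
```

```text
t45.83 pos [658.2 -87.4 173.6] jawdir deg -85.15 xax [-0.003  0.001 -1.   ] F [0.3 0.6 0.8] w50.0 q6 1.19 q1 -0.30
0.77 [659.2 -87.5] 4.9 0.065
t45.93 pos [658.9 -87.5 174.3] jawdir deg -85.14 xax [-0.001  0.    -1.   ] F [ 0.2  0.2 -0.3] w50.7 q6 1.19 q1 -0.30
row dx 96.3 dy 0.5 dz -0.5 turn 0.1
```

View pics/w44.png

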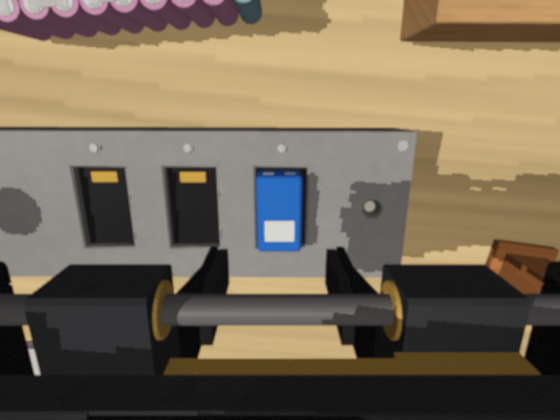

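>>> move_arm(
  commands=[
    [-0.15,30,0.2,0.3,0],
    [-0.15,65,0.2,0.3,0],
    [-0.15,86,0.2,0.3,0],
    [-0.15,96,0.2,0.3,0],
    [-0.15,96,0.2,0.3,0],
    [-0.15,96,0.2,0.3,0],
  ],
)

```text
time: 46.43
position: [0.6597, -0.0888, 0.0788]
tool_rot: [0.707, 0.03, -0.706, 0.03]
ft_force: [0.7, -0.8, 0.3]
grip_width: 0.0499
```

```bash
python3 -c "
from h import *
go(659.3,-88,78);look('w45')"
```

```text
t46.43 pos [659.7 -88.8  78.8] jawdir deg -85.18 xax [ 0.001 -0.    -1.   ] F [ 0.7 -0.8  0.3] w49.9 q6 1.19 q1 -0.30
row dx 0.8 dy -0.8 dz 0.3 turn 0.0
t46.43 pos [659.7 -88.8  78.8] jawdir deg -85.18 xax [ 0.001 -0.    -1.   ] F [ 0.7 -0.8  0.3] w49.9 q6 1.19 q1 -0.30
```

View pics/w45.png

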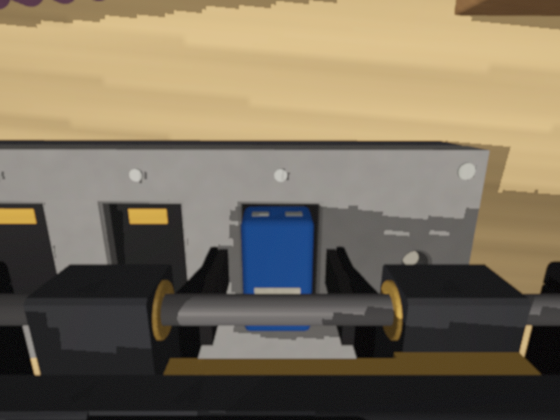

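>>> move_arm(
  commands=[
    [1,0.3,-0.5,0.2,0],
    [1,0.3,-0.5,0.2,0],
    [1,0.3,-0.5,0.2,0],
    [1,0.3,-0.5,0.2,0],
    [1,0.3,-0.5,0.2,0],
    [1,-20,-0.5,0.2,0],
    [1,-55,-0.5,0.2,0],
    [1,-70,-0.5,0.2,0],
  ],
)

```text
time: 47.15
position: [0.6605, -0.0893, 0.1512]
tool_rot: [0.708, 0.029, -0.705, 0.03]
ft_force: [1.4, -0.3, -0.9]
grip_width: 0.0336
```

```bash
python3 -c "
from h import *
go(417,176.7,145,86.4)"
```

```text
t47.15 pos [660.5 -89.3 151.2] jawdir deg -85.24 xax [ 0.004 -0.001 -1.   ] F [ 1.4 -0.3 -0.9] w33.6 q6 1.19 q1 -0.30
row dx 5.0 dy -285.3 dz 220.6 turn 8.4
```

>>> move_arm(
  commands=[
    [1,0,-285,221,8.4],
    [1,0,-285,221,8.4],
    [1,0,-285,221,8.4],
    [1,0,-285,221,8.4],
    [1,0,-285,221,8.4],
    [1,0,-285,221,8.4],
    [1,0,-285,221,8.4],
    [1,0,-285,221,8.4],
  ],
)

```text
time: 47.82
position: [0.4322, 0.1576, 0.1485]
tool_rot: [0.707, -0.023, -0.707, -0.023]
ft_force: [0.3, 0.7, -1.2]
grip_width: 0.0336
```

```bash
python3 -c "
from h import *
go(417,176.7,145,86.4)"
```

```text
t47.82 pos [432.2 157.6 148.5] jawdir deg -93.69 xax [ 0.  0. -1.] F [ 0.3  0.7 -1.2] w33.6 q6 1.74 q1 0.11
row dx 3.5 dy -18.0 dz 16.4 turn -0.1
```

>>> move_arm(
  commands=[
    [1,5,-18.5,18,0],
    [1,5,-18.5,18,0],
    [1,5,-18.5,18,0],
    [1,5,-18.5,18,0],
    [1,5,-18.5,18,0],
    [1,5,-18.5,18,0],
  ],
)

```text
time: 48.32
position: [0.4185, 0.1755, 0.1435]
tool_rot: [0.707, -0.023, -0.706, -0.023]
ft_force: [0.0, 0.4, -0.8]
grip_width: 0.0335
```

```bash
python3 -c "
from h import *
look('w46');go(417.2,176.7,40.4,86.4)"
```

```text
t48.32 pos [418.5 175.5 143.5] jawdir deg -93.74 xax [ 0.001  0.    -1.   ] F [ 0.   0.4 -0.8] w33.5 q6 1.79 q1 0.15
t48.37 pos [418.2 175.5 143.5] jawdir deg -93.75 xax [ 0.001  0.    -1.   ] F [-0.4  0.7 -1.3] w34.0 q6 1.79 q1 0.15
row dx 103.1 dy -1.1 dz 1.2 turn -0.1
```

View pics/w46.png

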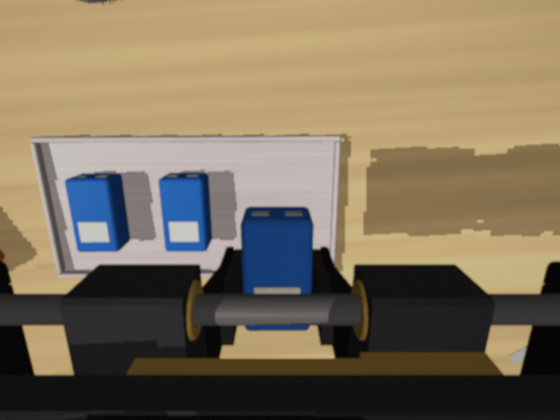

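>>> move_arm(
  commands=[
    [1,30,-1,0.8,0],
    [1,65,-1,0.8,0],
    [1,85,-1,0.8,0],
    [1,95,-1,0.8,0],
    [1,100,-1,0.8,0],
    [1,103,-1,0.8,0],
    [1,103,-1,0.8,0],
    [1,103,-1,0.8,0],
  ],
)

```text
time: 49.03
position: [0.4173, 0.1771, 0.041]
tool_rot: [0.707, -0.023, -0.706, -0.023]
ft_force: [1.4, -0.1, -1.6]
grip_width: 0.0337
```

```bash
python3 -c "
from h import *
look('w47')"
```

```text
t49.03 pos [417.3 177.1  41. ] jawdir deg -93.69 xax [ 0.002  0.    -1.   ] F [ 1.4 -0.1 -1.6] w33.7 q6 1.79 q1 0.15
```

View pics/w47.png

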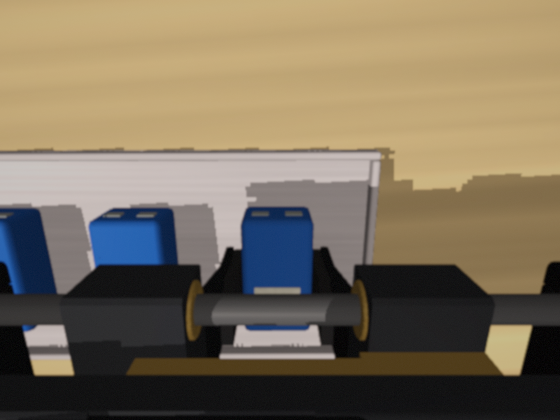

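>>> move_arm(
  commands=[
    [1,1,0,0,0],
    [1,1,0,0,0],
    [-0.15,1,0,0,0],
    [-0.15,1,0,0,0],
    [-0.15,1,0,0,0],
    [-0.15,1,0,0,0],
    [-0.15,1,0,0,0],
  ],
)

```text
time: 49.67
position: [0.4163, 0.1773, 0.0393]
tool_rot: [-0.707, 0.022, 0.707, 0.022]
ft_force: [-0.1, -0.1, 0.4]
grip_width: 0.0491
```

>>> move_arm(
  commands=[
    [-0.15,-20,0,0,0],
    [-0.15,-55,0,0,0],
    [-0.15,-95,0,0,0],
    [-0.15,-135,0,0,0],
    [-0.15,-170,0,0,0],
    [-0.15,-170,0,0,0],
    [-0.15,-170,0,0,0],
  ],
)

```text
time: 50.25
position: [0.4174, 0.1776, 0.2113]
tool_rot: [0.709, -0.022, -0.705, -0.023]
ft_force: [-0.5, -0.0, -1.3]
grip_width: 0.05
```

```bash
python3 -c "
from h import *
look('w48')
p=robot.camera('side');save(p,'s48.png')
p=robot.camera('top');save(p,'t48.png')"
```

```text
t50.25 pos [417.4 177.6 211.3] jawdir deg -93.63 xax [ 0.006  0.001 -1.   ] F [-0.5 -0.  -1.3] w50.0 q6 1.79 q1 0.15
```

View pics/w48.png

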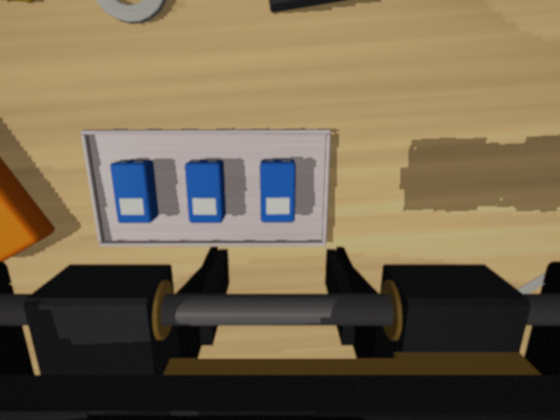

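View pics/s48.png

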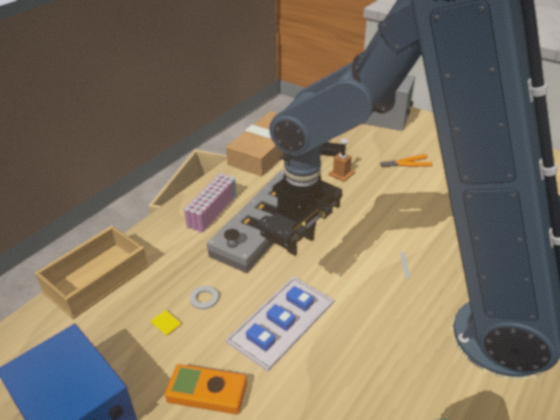

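View pics/t48.png

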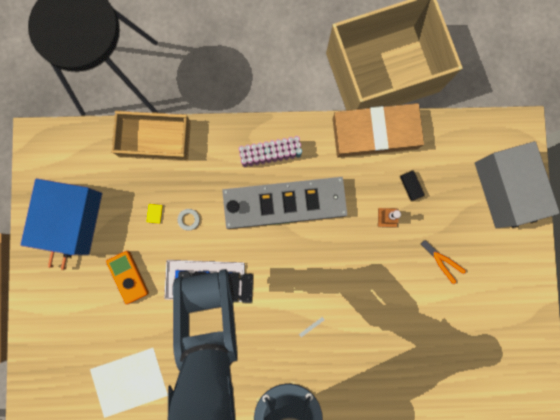

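```bash
python3 -c "
from h import *
info(); print(robot.hand_in())"
```

```text
t50.40 pos [415.  177.1 208.2] jawdir deg -93.64 xax [-0.003 -0.001 -1.   ] F [ 0.2 -0.9  0.4] w50.0 q6 1.79 q1 0.15
the job is handed in; nothing more can be done
None
```

The job is done and handed in at 50.4 s, and none of my last checks failed or disagreed.

- **Reset:** I took the stylus from its stand and pressed the reset button to its stop. The force read 13 N there with almost no further travel. The stylus then went back into its stand.
- **Test:** Three blocks were present, and I put one flat, label up, in each bay. I held the plunger at its stop for about 2 s at about 26 N, after a brief 36 N as it reached the stop.
- **Finish:** I moved all three blocks to the tray floor.

The last wrist, side and top pictures show three blocks flat and label up in the tray, the bays empty and the plunger up. The stylus stands upright in its stand, the other things are where they were, and the gripper is clear of everything.

- **Stylus grip:** the jaws closed on the stylus's end cap rather than its handle. In the first try it slipped about 5 mm, so I set it back and gripped it again. It held steady from then on.
- **Knocked block:** I saw no block knocked aside during the run.

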